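# Stack a toroidal transformer and its mounting parts on the stud of an opened power supply

## Task

Mount the ring-shaped copper coil on the upright stud in the opened power-supply case: over the stud go, from the bottom up, the wide fibre disc, the white centring bush, the coil over the bush with its plug facing the circuit board, the narrow fibre disc, and last the steel clamp dish, each sitting flat and fully down. Let go of everything so that the stack is ready for its nut, and leave the drill, the screwdriver and the bowl of nuts where they are.

Things in the scene. Friction and masses are not known exactly. Their poses are not given: they have to be found in the camera images.
- chassis: Fixed black case, 295 x 280 mm. Origin: on the axis of its upright steel stud, at table level; x points to the circuit board, z up. Floor round the stud 8 mm up; stud 6 mm thick, top 66 mm up, last 6 mm tapering to 2.4 mm. Walls 22 mm high at y = +-137, x = -78 mm, bosses 24 high at (-66, +-100); board x = 75 to 131, up to 42 high; battery and laminated transformer from x = 132, up to 110 high.
- wide_disc: Loose flat brown hard-fibre disc, 66 mm across, 5 mm thick, with a 10 mm centre hole; the larger of the two fibre discs. Origin at the centre of its underside, z up. It starts lying flat on the table.
- bush: Loose white nylon sleeve, 18 mm across, 26 mm high, with a 9 mm bore; it stands upright on the table at the start. Origin at the centre of its lower end, z up.
- coil: Loose toroidal transformer: ring of copper winding, 60 mm across, 30 mm high, 24 mm bore, about 0.32 kg, lying flat. A white plug socket sticks out of its side along its own +x, to 38 mm from the axis (20 mm wide, 8 to 22 mm above the underside), so grip it across its y. Origin at the centre of its underside, z up.
- coil_plug (a point): The outer face of the coil's white plug socket: a point 38 mm from the coil's axis along its +x, 15 mm above its underside.
- narrow_disc: Loose flat brown hard-fibre disc, 46 mm across, 5 mm thick, with a 10 mm centre hole; the smaller of the two fibre discs. Origin at the centre of its underside, z up. It starts lying flat on the table.
- clamp_dish: Loose round steel clamp dish, 54 mm across, 8 mm high: 3 mm thick flat bottom with a 10 mm centre hole, raised rim whose upright outer face runs from 3 to 8 mm above the underside. It starts hollow side up on the table and is mounted that way up. Origin at the centre of its underside, z up.
- drill: Bystander: cordless drill lying on its side, about 220 x 180 mm, 60 mm high, loose on the table. Leave alone.
- screwdriver: Bystander: screwdriver 190 mm long lying on the table on the robot's right, short of the drill. Leave alone.
- nut_bowl: Bystander: steel bowl 96 mm across and 18 mm high with nuts in it, loose on the table. Leave alone.
Things that resemble listed ones, but are neither listed nor needed, are in the scene too. Leave any blue or purple look-alike of the narrow_disc alone.

How it is judged:
By the outcome, as a careful person would: the job done as asked, in the order asked, and still so for the second after the job is handed in, with the robot touching nothing.
It also fails if it takes over 128 s, if anything falls off the work surface, if the arm or the gripper's body presses on something with over 40 N, if the wrist force passes 120 N, or if a joint passes its speed limit or range.

## Robot

A 6-joint arm with a two-finger parallel gripper is mounted at the origin on the work surface. World frame = base frame: x ahead of the robot, y to its left, z up, the work surface at z = 0. Lengths are in mm, angles in rad, forces in N, time in s.
With the tool pointing down it reaches from about 325 to 1000 mm from the base axis. Payload 5.1 kg.
Tool frame: the origin (TCP) lies midway between the tips of the shut fingers; the grasp point (between the pads) lies r.hold_point_z behind it (r.hold_point_z is the distance from the TCP to the grasp point, in mm); z points along the fingers, y is the line along which they close (so a half turn about z gives the same grasp; the last joint's range is limited). The gripper opens to 85 mm and grips with 20 to 120 N. Pads are 22 mm wide; open, the fingers measure 114 mm over their backs; the gripper's body (76 mm by 85 mm) begins 54 mm behind the grasp point. The pads swing forward as they close: fully open they stand 13 mm farther back than shut.
Start: joints at [1.122, 0.124, 1.65, -0, 1.367, -0.083], TCP at [232.522, 606.974, 206.922] pointing down, gripper open.
Joint ranges: [-2.61, 2.61], [-1.02, 2.33], [0.03, 2.71], [-1.35, 4.49], [0.32, 2.68], [-2.91, 2.91]. Speed limits (rad/s): [2.57, 2.57, 3.14, 3.14, 3.14, 3.14].

## Interface

Orientations are given as a unit quaternion [w, x, y, z].
In Python, from plant import r gives the robot as it stands.
- The arm moves only by the tool step_arm, never from a script. Its argument "increments" is a list of rows, each a list of 3 entries, a list of its own where there are three numbers: the opening, from -1 (shut) to 1 (fully open), then the shift along the tool's x, y, z normalised to -1 to 1, where 1 is 50 mm, then the turn about the tool's z normalised to -1 to 1, where 1 is 0.12 rad. A call has exactly 8 rows; each row shifts and turns the commanded pose from where the row before left it, along the tool's axes as they then stand; what a row does not reach is not made up. A row lasts 1/8 s, in which the tool goes at most 62.5 mm and 10.7 degrees, less where a joint would pass 70% of its speed; a pose out of reach is approached as far as the arm can. A call with a number of a shift or a turn outside -1 to 1 is refused whole. A call with a gripper value outside its range is refused whole. The fingers move at their own pace and stop on an object; "grip_force" is the grip in N (left out, the last holds). Time passes only in rows, so rows that do not move let the fingers close, or fill a call up. It gives the time, the measured TCP pose, the force, the opening and the grip force at its end, in the units of the state.
- r.sense(): the state, without advancing time (a new reading comes with each control period).
- r.read_camera(name): name is "scene" or "top"; returns a dict with "frame" (400x640x3 uint8, blue, green, red), "K" (3x3 intrinsics, pixels), "origin" and "attitude" of the camera in the world. Camera axes: x right, y down, z forward; pixel columns grow to the right and rows downward; lengths in mm; the calibration is good to about 2 mm. A picture is of the moment at which its call begins. There is no depth.
- r.hand_in(): hands the job in; it is judged then, once.
The state is a dict: "time_s": time; "joint_positions": joint angles; "dq": joint speeds; "tau": joint torques, N m; "eef_pos": TCP position; "tcp_rot": TCP orientation; "force": force on the tool from outside, world axes, zero at the start; "ft_torque": the same for the moment, N m; "opening": finger opening in mm; "gripper_force": force on a finger pad.
Only numpy, scipy, OpenCV 4.12 (cv2) and the standard library are available. Lean on these libraries where they do the work, as an engineer would, in place of code of your own. Each camera call takes 0.05 s, during which the arm holds its last target. There are 200 camera calls.

## Working session

There is one attempt and no reset: what is moved stays moved. The work goes in short steps, Python scripts to look and compute and a tool call to move; the robot and the scene stay as the last step left them, time stands still between calls to the robot, and variables do not carry over. Pictures are saved under pics/ and viewed, at most 14 in all, crops included, and the job is handed in when it is done.

Besides the shell and the picture viewer there is one more tool, called after "Call:" as name(argument=value, ...) on one line, values as JSON. step_arm: Moves the arm, as the interface text tells. Scaled input: -1 to 1 covers 50 mm each way for a shift and 0.12 rad each way for a turn. Its arguments: {"type":"object","properties":{"increments":{"type":"array"},"grip_force":{"type":"number"}},"required":["increments"]}

```bash
mkdir -p pics; ls; python3 - <<'E'
from plant import r
import cv2
s=r.sense()
print(s, r.hold_point_z)
for n in("scene","top"):
    c=r.read_camera(n); cv2.imwrite(f"pics/{n}0.png",c["frame"]); print(n,c["K"],c["origin"],c["attitude"])
E
```

```text
pics
{'time_s': 0.0, 'joint_positions': array([ 1.12239657e+00,  1.24504094e-01,  1.65169908e+00, -1.10935287e-05,
        1.36750406e+00, -8.25974233e-02]), 'dq': array([-1.71588228e-03, -7.02688646e-04, -1.37527686e-03, -1.43005032e-03,
        4.87712836e-05,  1.13512859e-03]), 'tau': array([ 1.17712894e-03, -4.23614931e+01, -3.65453482e+01, -4.61150512e-05,
        7.11834349e-03,  4.51599163e-06]), 'eef_pos': array([232.23921323, 606.37293973, 205.6389069 ]), 'tcp_rot': array([-2.72182901e-04,  1.81881904e-01,  9.83319813e-01, -1.02167393e-03]), 'force': array([0.08760013, 0.36022586, 0.45137149]), 'ft_torque': array([-0.04396371,  0.01681549,  0.02117317]), 'gripper_force': 0.0, 'opening': 85.32150972598282} 18.700000000000003
scene [[482.87697456   0.         320.48793539]
 [  0.         482.87697456 204.52407294]
 [  0.           0.           1.        ]] [1124.29442798 -364.11646617 1095.26805547] [-0.24826523  0.83352217  0.475693   -0.13161054]
top [[400.26083763   0.         323.975439  ]
 [  0.         400.26083763 203.25227463]
 [  0.           0.           1.        ]] [ 325.48954221   20.31622329 1369.49294193] [ 0.06749925 -0.69571073  0.71228414 -0.06388845]
```

View pics/scene0.png

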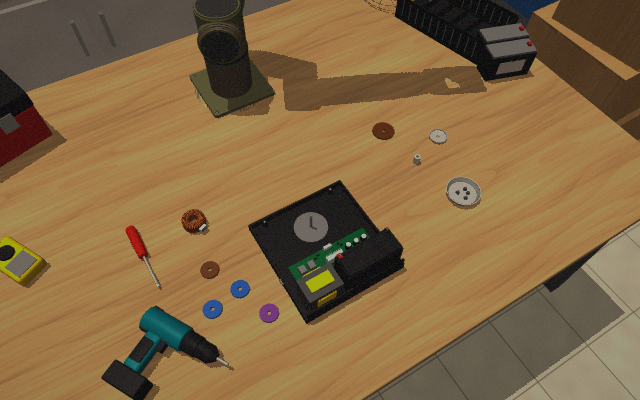

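View pics/top0.png

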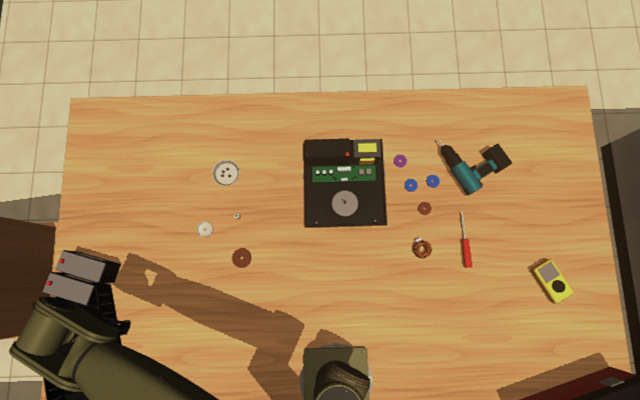

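The top picture shows the coil at (422,248) and the case with its stud at (345,203). The brown disc candidates are (242,258), which is large, and (424,208), which is small. The small blue discs at (411,185) and (432,181) and the purple one at (400,160) are the look-alikes to leave alone. The bush is at (237,216), the dish at (205,229) and the bowl at (226,173). Next I'll enlarge and measure these.

```bash
cat > h.py <<'E'
import numpy as np, cv2
from scipy.spatial.transform import Rotation as R
def cam(r,n):
    c=r.read_camera(n); c["R"]=R.from_quat(np.roll(c["attitude"],-1)).as_matrix(); c["o"]=np.array(c["origin"]); return c
def ray(c,u,v,z):
    d=c["R"]@np.linalg.inv(c["K"])@[u,v,1.]; o=c["o"]; return o+d*(z-o[2])/d[2]
def proj(c,p):
    q=c["K"]@(c["R"].T@(np.array(p,float)-c["o"])); return q[:2]/q[2]
def rect(c,x,y,z,half=80,s=4):
    "orthographic view of plane z; col grows with -y, row with -x; s px/mm"
    n=int(2*half*s); H=cv2.getPerspectiveTransform(np.float32([proj(c,(x+a*half,y+b*half,z)) for a,b in((1,1),(1,-1),(-1,-1),(-1,1))]),np.float32([[0,0],[n,0],[n,n],[0,n]]))
    return cv2.warpPerspective(c["frame"],H,(n,n),flags=cv2.INTER_CUBIC)
E
python3 - <<'E'
from plant import r
from h import *
T=cam(r,"top");S=cam(r,"scene")
pts=dict(wide=(242,258,5,383,130),dish=(205,229,8,438,136),bush=(237,216,26,417,157),coil=(422,248,30,195,218),narrow=(424,208,5,209,269),stud=(345,203,8,311,227))
rows=[[],[]]
for k,(u,v,z,us,vs) in pts.items():
    p=ray(T,u,v,z);q=ray(S,us,vs,z);print(k,p.round(1),q.round(1))
    for i,c in enumerate((T,S)):
        im=rect(c,round(p[0]),round(p[1]),z,50,2.6)
        cv2.putText(im,k,(3,14),0,.5,(255,255,0),1)
        for a in range(0,260,52): cv2.line(im,(a,0),(a,4),(0,255,255),1);cv2.line(im,(0,a),(4,a),(0,255,255),1)
        rows[i].append(im)
a=np.vstack([np.hstack(rows[0][:3]),np.hstack(rows[1][:3])]);b=np.vstack([np.hstack(rows[0][3:]),np.hstack(rows[1][3:])])
cv2.imwrite("pics/a.png",a);cv2.imwrite("pics/b.png",b)
E
```

```text
wide [400.5 306.2   5. ] [401.7 306.2   5. ]
dish [502.  434.1   8. ] [504.5 432.2   8. ]
bush [541.5 321.   26. ] [546.3 319.   26. ]
coil [ 418.3 -298.5   30. ] [ 421.3 -297.6   30. ]
narrow [ 557.4 -320.7    5. ] [ 557.9 -323.9    5. ]
stud [581.  -48.4   8. ] [583.1 -48.2   8. ]
```

View pics/a.png

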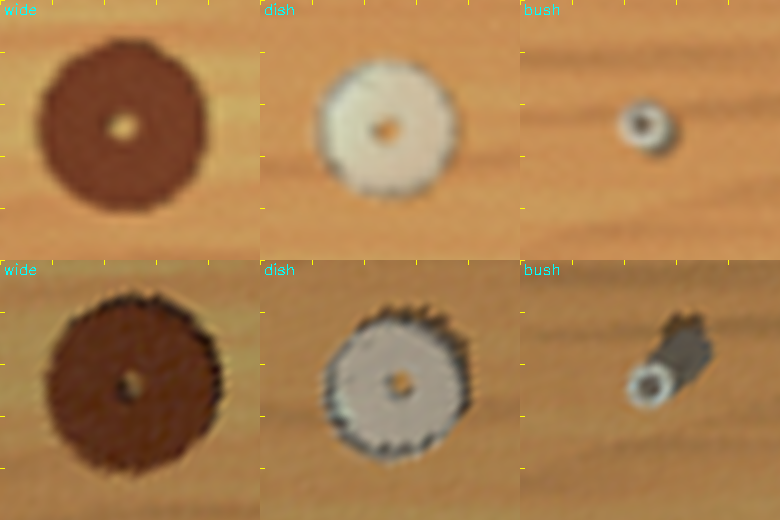

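View pics/b.png

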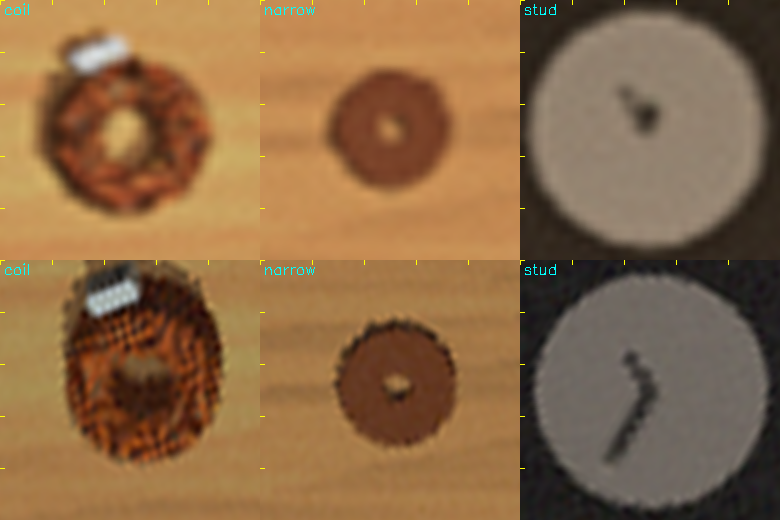

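The crops confirm the parts:
- **Wide disc:** about 65 mm across, brown.
- **Narrow disc:** the brown one, about 47 mm across. The look-alikes are blue or purple.
- **Dish and bush:** the dish is the shallow one with a 10 mm hole, and the bush is the white sleeve.
- **Coil:** its plug points at +x and slightly to +y.
- **Stud:** it stands at the centre of the pale plate.

I'll refine these positions numerically.

```bash
cat >> h.py <<'E'
def circ(c,x,y,z,rad,ch,half=60,s=4,rng=12):
    "best centre of circle of radius rad at height z; channel 'v' dark inside, 's' unsaturated inside, 'p' bright inside"
    im=rect(c,x,y,z,half,s); hsv=cv2.cvtColor(im,cv2.COLOR_BGR2HSV).astype(np.float32)
    g=cv2.GaussianBlur({'v':hsv[...,2],'s':hsv[...,1],'p':-hsv[...,2]}[ch],(0,0),3)
    a=np.linspace(0,2*np.pi,180,endpoint=False); best=None
    g0=np.arange(-rng,rng+.1,.25); X,Y=np.meshgrid(g0,g0,indexing='ij')
    sc=np.zeros(X.shape)
    def samp(rr):
        px=(half-(Y[...,None]+rr*np.sin(a)))*s; py=(half-(X[...,None]+rr*np.cos(a)))*s
        return cv2.remap(g,px.reshape(-1,180).astype(np.float32),py.reshape(-1,180).astype(np.float32),cv2.INTER_LINEAR).reshape(X.shape+(180,))
    sc=np.clip(samp(rad+1)-samp(rad-1),-30,30).mean(-1)
    i=np.unravel_index(sc.argmax(),sc.shape); return np.array([x+X[i],y+Y[i],sc.max()]).round(2)
E
python3 - <<'E'
from plant import r
from h import *
C={"T":cam(r,"top"),"S":cam(r,"scene")}
for k,a in dict(wide=(401,306,5,33,'v'),dish=(502,433,8,27,'s'),bush=(543,320,26,9,'s'),coil15=(418,-297,15,30,'v'),coil22=(418,-297,22,29,'v'),narrow=(557,-322,5,23,'v'),plate=(581,-48,8,45,'p'),bowl=(590,350,18,48,'s')).items():
    print(k,[circ(c,*a) for c in C.values()])
# plate radius + stud tip
for rad in(44,45,46,47): print(rad,[circ(c,581,-48,8,rad,'p') for c in C.values()])
for z,n in((8,'S'),(66,'S'),(66,'T'),(8,'T')):
    cv2.imwrite(f"pics/st{n}{z}.png",rect(C[n],582,-48,z,40,5))
# chassis direction & plug direction: plug face pts
def plug(c,z):
    im=rect(c,418,-298,z,50,4);hsv=cv2.cvtColor(im,cv2.COLOR_BGR2HSV);m=((hsv[...,1]<70)&(hsv[...,2]>150)).astype(np.uint8)
    n,l,st,ce=cv2.connectedComponentsWithStats(m);i=1+st[1:,4].argmax();px=ce[i];rr=cv2.minAreaRect(np.argwhere(l==i)[:,::-1].astype(np.float32))
    return (418+50-px[1]/4,-298+50-px[0]/4),st[i,4]/16,rr
for n,c in C.items(): print(plug(c,22))
for n,c in C.items():
    im=rect(c,590,-48,22,190,1.55); cv2.imwrite(f"pics/ch{n}.png",im)
cv2.imwrite("pics/c.png",np.vstack([np.hstack([cv2.imread("pics/stS8.png"),cv2.imread("pics/stT8.png")])[:, :],]))
a=np.hstack([cv2.resize(cv2.imread("pics/chT.png"),(400,400)),cv2.resize(cv2.imread("pics/stS66.png"),(400,400))]);cv2.imwrite("pics/c.png",a)
E
```

```text
wide [array([402.5 , 308.5 ,  29.75]), array([403.5 , 304.75,  27.82])]
dish [array([502.75, 435.  ,  29.53]), array([502.75, 432.5 ,  29.94])]
bush [array([542.5, 323. ,  30. ]), array([543.75, 320.25,  25.38])]
coil15 [array([ 417.  , -301.  ,   22.13]), array([ 428.75, -302.  ,   16.54])]
coil22 [array([ 415. , -296.5,   20.2]), array([ 430.  , -302.25,   11.58])]
narrow [array([ 557.25, -320.75,   28.26]), array([ 559.5 , -323.5 ,   29.03])]
plate [array([581.5 , -46.5 ,  29.98]), array([581.  , -48.  ,  29.99])]
bowl [array([583.  , 339.25,   1.91]), array([579.25, 339.25,   3.98])]
44 [array([581.25, -46.75,  29.68]), array([580.5 , -48.5 ,  29.86])]
45 [array([581.5 , -46.5 ,  29.98]), array([581.  , -48.  ,  29.99])]
46 [array([581.25, -46.5 ,  29.95]), array([580.75, -48.5 ,  29.3 ])]
47 [array([581.5 , -46.75,  27.1 ]), array([581.  , -47.5 ,  17.93])]
((np.float64(448.22629996462683), np.float64(-289.2849310222851)), np.float64(176.6875), ((163.69146728515625, 79.2896728515625), (37.9691276550293, 86.22023010253906), 68.87527465820312))
((np.float64(448.4975074775673), np.float64(-291.59247258225327)), np.float64(125.375), ((174.29769897460938, 78.21188354492188), (29.00255584716797, 76.07090759277344), 67.30620574951172))
```

View pics/c.png

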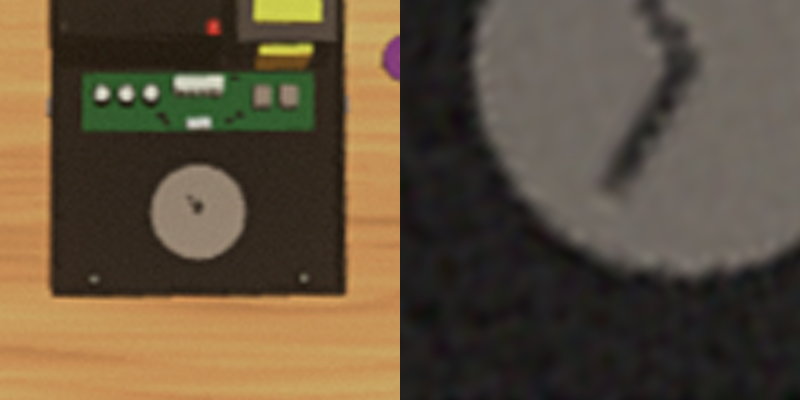

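Call:
step_arm(increments=[[0.8,[0,0,0.4],-1],[0.8,[0,0,0.5],-1],[0.8,[0,0,0.5],-1],[0.8,[0,0,0.5],-0.05],[0.8,[-0.42,-0.75,0],0],[0.8,[-0.42,-0.75,0],0],[0.8,[-0.42,-0.75,0],0],[0.8,[-0.42,-0.75,0],0]], grip_force=30)

```text
time_s: 1.3
eef_pos: [317.1, 455.8, 112.0]
tcp_rot: [0.0, -0.0, 1.0, 0.0]
force: [0.4, 0.5, 0.2]
opening: 77.0
gripper_force: 0.0
```

Call:
step_arm(increments=[[0.8,[-0.42,-0.75,0],0],[0.8,[-0.42,-0.75,0],0],[0.8,[-0.42,-0.75,0],0],[0.8,[-0.42,-0.74,0],0],[0.8,[0,0,0.5],0],[0.8,[0,0,0.5],0],[0.8,[0,0,0],0],[0.8,[0,0,0],0]])

```text
time_s: 2.3
eef_pos: [401.0, 307.9, 62.8]
tcp_rot: [0.0, -0.0, 1.0, 0.0]
force: [-0.4, 0.3, 1.0]
opening: 77.3
gripper_force: 0.0
```

```bash
cat >> h.py <<'E'
def st(r,tx=None,ty=None):
    s=r.sense(); w,x,y,z=s["tcp_rot"]; m=R.from_quat([x,y,z,w]).as_matrix()
    print("t%.2f p%s F%s open%.1f g%.1f yawY%.2f tilt%s"%(s["time_s"],np.round(s["eef_pos"],1),np.round(s["force"],1),s["opening"],s["gripper_force"],np.degrees(np.arctan2(m[1,1],m[0,1])),m[:2,2].round(4)))
    if tx is not None:
        d=m.T@(np.array([tx,ty,s["eef_pos"][2]])-s["eef_pos"]); print("tool shift units",(d/50).round(3))
    return s
E
python3 -c "
from plant import r
from h import *
st(r,403,306.6)"
```

```text
t2.30 p[401.  307.9  62.8] F[-0.4  0.3  1. ] open77.3 g0.0 yawY90.02 tilt[0.001  0.0006]
tool shift units [-0.039 -0.026  0.   ]
```

Call:
step_arm(increments=[[0.8,[-0.05,-0.02,0.4],0],[0.8,[0,0,0.4],0],[0.8,[0,0,0.3],0],[0.8,[0,0,0.14],0],[0.8,[0,0,0.1],0],[0.6,[0,0,0],0],[0.5,[0,0,0],0],[0.4,[0,0,0],0]], grip_force=30)

```text
time_s: 3.3
eef_pos: [403.4, 306.7, -4.6]
tcp_rot: [0.0, -0.0, 1.0, 0.0]
force: [0.4, 0.1, -1.1]
opening: 59.9
gripper_force: 0.0
```

Call:
step_arm(increments=[[0.2,[0,0,0],0],[0,[0,0,0],0],[0,[0,0,0],0],[0,[0,0,0],0],[0,[0,0,-0.05],0],[0,[0,0,-0.15],0],[0,[0,0,-0.3],0],[0,[0,0,0],0]])

```text
time_s: 4.3
eef_pos: [404.6, 307.4, 22.2]
tcp_rot: [0.002, -0.0, 1.0, 0.001]
force: [0.8, 1.0, 0.7]
opening: 42.5
gripper_force: 0.0
```

```bash
python3 -c "
from plant import r
from h import *
st(r,403,306.6)
T=cam(r,'top');S=cam(r,'scene')
z=25
cv2.imwrite('pics/d.png',np.hstack([rect(T,403,306,z,60,3.3),rect(S,403,306,z,60,3.3)]))"
```

```text
t4.30 p[404.6 307.4  22.2] F[0.8 1.  0.7] open42.5 g0.0 yawY90.01 tilt[0.0036 0.0022]
tool shift units [ 0.033 -0.017 -0.   ]
```

View pics/d.png

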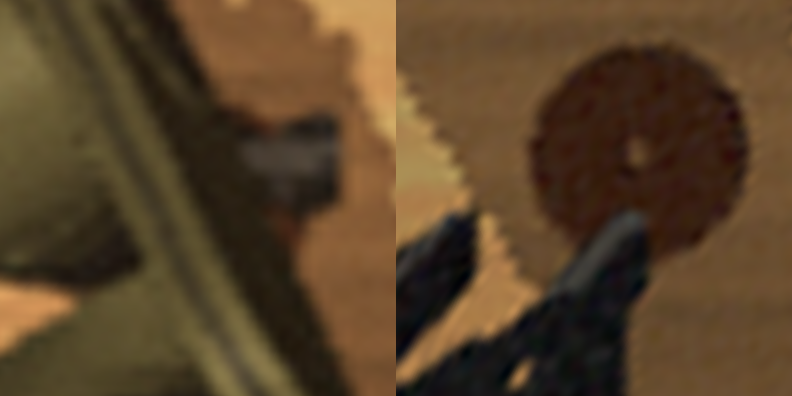

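The fingers closed just over the disc, so they were too high; the disc still lies on the table. I'll check whether it moved, then reopen and go lower.

Call:
step_arm(increments=[[0.7,[0,0,0],0],[0.7,[0,0,0],0],[0.7,[0,0,0],0],[0.7,[0,0,0.3],0],[0.7,[0,0,0.18],0],[0.7,[0,0,0.04],0],[0.7,[0,0,0.04],0],[0.7,[0,0,0],0]])

```text
time_s: 5.4
eef_pos: [403.2, 306.6, -8.0]
tcp_rot: [0.0, -0.0, 1.0, 0.0]
force: [-0.3, 0.0, -1.1]
opening: 72.5
gripper_force: 0.0
```

```bash
python3 -c "
from plant import r
from h import *
st(r,403,306.6)
S=cam(r,'scene')
print(circ(S,403,306,5,33,'v'))
cv2.imwrite('pics/e.png',rect(S,403,306,5,60,5))"
```

```text
t5.40 p[403.2 306.6  -8. ] F[-0.3  0.  -1.1] open72.5 g0.0 yawY90.01 tilt[0.0002 0.0001]
tool shift units [ 0.004  0.    -0.   ]
[403.5  304.25  17.17]
```

View pics/e.png

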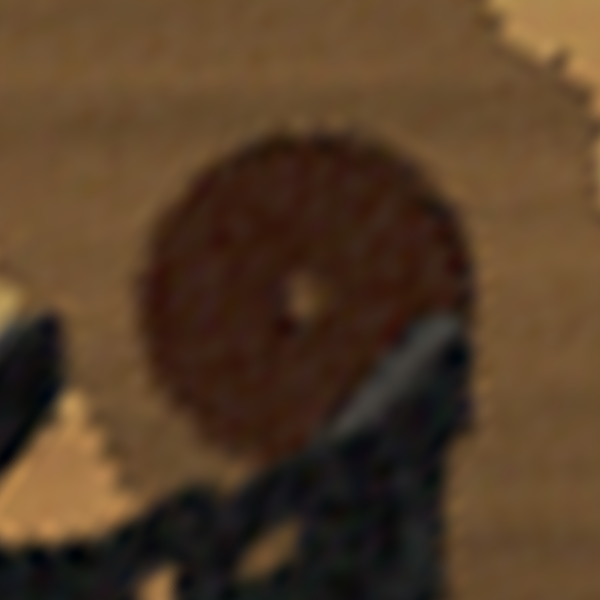

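The disc hasn't moved. I'll feel for the table in small steps.

Call:
step_arm(increments=[[0.7,[0,0,0.02],0],[0.7,[0,0,0.02],0],[0.62,[0,0,0],0],[0.62,[0,0,0],0],[0.62,[0,0,0],0],[0.62,[0,0,0],0],[0.62,[0,0,0],0],[0.62,[0,0,0],0]])

```text
time_s: 6.45
eef_pos: [403.1, 306.5, -10.1]
tcp_rot: [-0.0, -0.0, 1.0, -0.0]
force: [-0.0, -0.4, 0.7]
opening: 68.9
gripper_force: 0.0
```

Call:
step_arm(increments=[[0.5,[0,0,0],0],[0.5,[0,0,0],0],[0.5,[0,0,0],0],[0.5,[0,0,0],0],[0.5,[0,0,0],0],[0.5,[0,0,0],0],[0.5,[0,0,0],0],[0.5,[0,0,0],0]], grip_force=30)

```text
time_s: 7.45
eef_pos: [403.1, 306.5, -10.1]
tcp_rot: [0.0, -0.0, 1.0, -0.0]
force: [-0.9, -0.2, -0.2]
opening: 64.0
gripper_force: 0.0
```

Call:
step_arm(increments=[[0.45,[0,0,0],0],[0.4,[0,0,0],0],[0.4,[0,0,0],0],[0.4,[0,0,0],0],[0.4,[0,0,0],0],[0.4,[0,0,0],0],[0.4,[0,0,0],0],[0.4,[0,0,0],0]], grip_force=30)

```text
time_s: 8.45
eef_pos: [403.1, 306.5, -10.1]
tcp_rot: [0.0, -0.0, 1.0, -0.0]
force: [-1.0, 0.4, -0.3]
opening: 60.1
gripper_force: 0.0
```

```bash
python3 -c "
from plant import r
from h import *
st(r,403,306.6)
S=cam(r,'scene')
print(circ(S,403,306,5,33,'v'))
f=S['frame'];u,v=proj(S,(403,306,20)).astype(int)
cv2.imwrite('pics/f.png',cv2.resize(f[v-50:v+50,u-65:u+65],None,fx=6,fy=6,interpolation=3))"
```

```text
t8.45 p[403.1 306.5 -10.1] F[-1.   0.4 -0.3] open60.1 g0.0 yawY90.01 tilt[ 0. -0.]
tool shift units [ 0.002  0.002 -0.   ]
[403.75 304.75  18.36]
```

View pics/f.png

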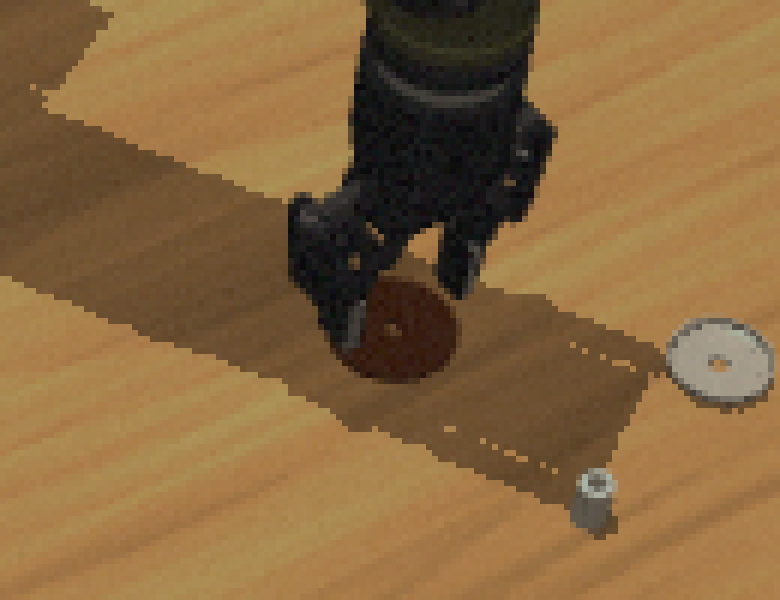

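```bash
python3 -c "
from plant import r
from h import *
S=cam(r,'scene')
u,v=proj(S,(403,306,20)).astype(int)
for x in (392,414):
  for y in (276.5,336.5):
    print(x,y,[((proj(S,(x,y,z))-[u-65,v-50])*6).round().tolist() for z in (0,5,10,20)])"
```

```text
392 276.5 [[329.0, 341.0], [330.0, 334.0], [331.0, 327.0], [333.0, 314.0]]
392 336.5 [[427.0, 295.0], [429.0, 288.0], [430.0, 282.0], [433.0, 268.0]]
414 276.5 [[354.0, 370.0], [355.0, 363.0], [356.0, 357.0], [358.0, 343.0]]
414 336.5 [[453.0, 324.0], [454.0, 317.0], [455.0, 310.0], [458.0, 297.0]]
```

The finger tips still stand above the disc: the pixels fit a tip height of about 10 to 19 mm. I'll reopen and go further down in small steps, watching the force.

Call:
step_arm(increments=[[0.68,[0,0,0],0],[0.68,[0,0,0],0],[0.68,[0,0,0],0],[0.68,[0,0,0.02],0],[0.68,[0,0,0.02],0],[0.68,[0,0,0.02],0],[0.68,[0,0,0.02],0],[0.68,[0,0,0],0]])

```text
time_s: 9.55
eef_pos: [403.0, 306.5, -14.2]
tcp_rot: [-0.0, -0.0, 1.0, -0.0]
force: [-0.2, -1.1, -0.8]
opening: 71.8
gripper_force: 0.0
```

Call:
step_arm(increments=[[0.5,[0,0,0],0],[0.5,[0,0,0],0],[0.5,[0,0,0],0],[0.5,[0,0,0],0],[0.5,[0,0,0],0],[0.5,[0,0,0],0],[0.5,[0,0,0],0],[0.5,[0,0,0],0]])

```text
time_s: 10.55
eef_pos: [403.1, 306.5, -14.1]
tcp_rot: [-0.0, -0.0, 1.0, 0.0]
force: [-0.7, 0.1, -0.7]
opening: 64.3
gripper_force: 0.0
```

Call:
step_arm(increments=[[0.68,[0,0,0],0],[0.68,[0,0,0],0],[0.68,[0,0,0],0],[0.68,[0,0,0.02],0],[0.68,[0,0,0.02],0],[0.68,[0,0,0.02],0],[0.68,[0,0,0.02],0],[0.68,[0,0,0],0]])

```text
time_s: 11.55
eef_pos: [403.0, 306.4, -18.2]
tcp_rot: [-0.0, -0.0, 1.0, -0.0]
force: [0.2, 0.6, 0.4]
opening: 71.9
gripper_force: 0.0
```

Call:
step_arm(increments=[[0.5,[0,0,0],0],[0.5,[0,0,0],0],[0.5,[0,0,0],0],[0.5,[0,0,0],0],[0.5,[0,0,0],0],[0.5,[0,0,0],0],[0.5,[0,0,0],0],[0.5,[0,0,0],0]])

```text
time_s: 12.55
eef_pos: [403.1, 306.5, -18.1]
tcp_rot: [0.0, -0.0, 1.0, 0.0]
force: [0.7, 0.4, -0.7]
opening: 64.0
gripper_force: 0.0
```

Call:
step_arm(increments=[[0.68,[0,0,0],0],[0.68,[0,0,0],0],[0.68,[0,0,0.02],0],[0.68,[0,0,0.02],0],[0.68,[0,0,0.02],0],[0.68,[0,0,0.02],0],[0.68,[0,0,0.02],0],[0.68,[0,0,0],0]])

```text
time_s: 13.55
eef_pos: [403.0, 306.5, -23.2]
tcp_rot: [-0.0, -0.0, 1.0, -0.0]
force: [-0.1, 0.2, -0.4]
opening: 71.7
gripper_force: 0.0
```

Call:
step_arm(increments=[[0.5,[0,0,0],0],[0.5,[0,0,0],0],[0.5,[0,0,0],0],[0.5,[0,0,0],0],[0.5,[0,0,0],0],[0.5,[0,0,0],0],[0.5,[0,0,0],0],[0.5,[0,0,0],0]])

```text
time_s: 14.55
eef_pos: [403.1, 306.5, -23.1]
tcp_rot: [-0.0, -0.0, 1.0, 0.0]
force: [-0.9, 0.3, 0.0]
opening: 63.8
gripper_force: 0.0
```

```bash
python3 -c "
from plant import r
from h import *
S=cam(r,'scene')
print(circ(S,403,306,5,33,'v'))
u,v=proj(S,(403,306,0)).astype(int)
f=S['frame'][v-30:v+30,u-40:u+40];f=cv2.resize(f,None,fx=10,fy=10,interpolation=0)
f=np.clip(f.astype(int)*2,0,255).astype(np.uint8)
for x in (392,414):
  for y in (306.5-32,306.5+32):
    for z,c in((0,(0,0,255)),(10,(0,255,0)),(20,(255,0,0))): cv2.circle(f,tuple(((proj(S,(x,y,z))-[u-40,v-30]+.5)*10).astype(int)),4,c,-1)
cv2.imwrite('pics/g.png',f)"
```

```text
[403.75 303.25  11.29]
```

View pics/g.png

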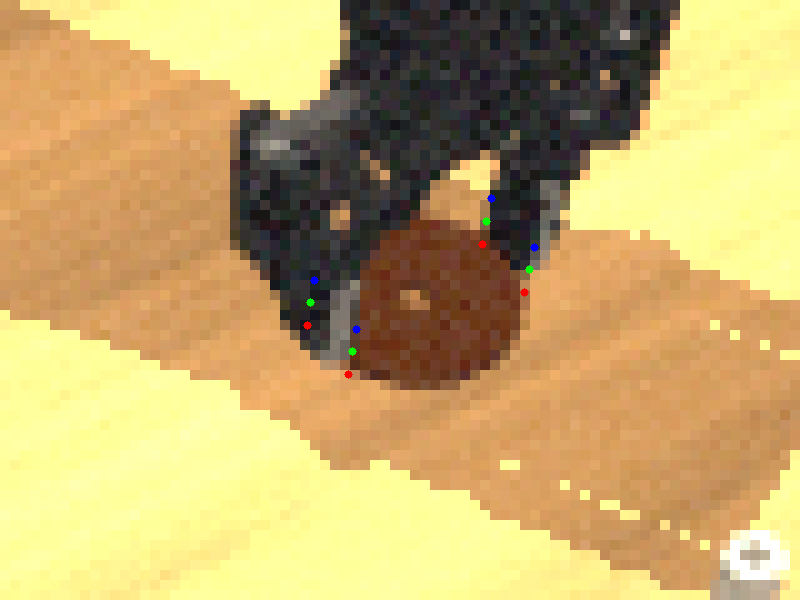

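The tips now end about 4 to 6 mm up, right at the disc's rim. I'll go 4 mm lower and close.

Call:
step_arm(increments=[[0.68,[0,0,0],0],[0.68,[0,0,0],0],[0.68,[0,0,0.02],0],[0.68,[0,0,0.02],0],[0.68,[0,0,0.02],0],[0.68,[0,0,0.02],0],[0.68,[0,0,0],0],[0.68,[0,0,0],0]])

```text
time_s: 15.6
eef_pos: [403.1, 306.5, -27.1]
tcp_rot: [0.0, -0.0, 1.0, 0.0]
force: [0.4, -0.0, -0.2]
opening: 71.9
gripper_force: 0.0
```

Call:
step_arm(increments=[[0.5,[0,0,0],0],[0.5,[0,0,0],0],[0.5,[0,0,0],0],[0.5,[0,0,0],0],[0.5,[0,0,0],0],[0.5,[0,0,0],0],[0.5,[0,0,0],0],[0.5,[0,0,0],0]])

```text
time_s: 16.6
eef_pos: [404.0, 307.3, -25.8]
tcp_rot: [0.001, -0.0, 1.0, 0.001]
force: [-1.1, 1.2, 5.4]
opening: 64.0
gripper_force: 4.1
```

Call:
step_arm(increments=[[0.4,[0,0,0],0],[0.3,[0,0,0],0],[0.3,[0,0,0],0],[0.3,[0,0,0],0],[0.3,[0,0,0],0],[0.3,[0,0,0],0],[0.3,[0,0,0],0],[0.3,[0,0,0],0]])

```text
time_s: 17.6
eef_pos: [405.6, 306.8, -23.7]
tcp_rot: [0.002, -0.0, 1.0, 0.0]
force: [-2.3, -8.3, 18.4]
opening: 55.7
gripper_force: 18.2
```

It is still riding on top of the disc rim. I'll open and go lower still.

Call:
step_arm(increments=[[0.7,[0,0,0],0],[0.7,[0,0,0],0],[0.7,[0,0,0],0],[0.7,[0,0,0.02],0],[0.7,[0,0,0.02],0],[0.7,[0,0,0.02],0],[0.7,[0,0,0],0],[0.7,[0,0,0],0]])

```text
time_s: 18.6
eef_pos: [403.2, 307.8, -28.7]
tcp_rot: [-0.0, -0.0, 1.0, 0.001]
force: [-5.0, 1.1, 9.5]
opening: 72.9
gripper_force: 4.7
```

```bash
python3 -c "
from plant import r
from h import *
st(r,403,306.6)
S=cam(r,'scene')
print(circ(S,403,306,5,33,'v'))"
```

```text
t18.60 p[403.2 307.8 -28.7] F[-5.   1.1  9.5] open72.9 g4.7 yawY90.01 tilt[-0.0002  0.002 ]
tool shift units [ 0.005 -0.024 -0.   ]
[398.5  318.     9.55]
```

Call:
step_arm(increments=[[0.7,[0,0,-0.2],0],[0.7,[0,0,-0.8],0],[0.7,[0,0,-0.9],0],[0.7,[0,0,-0.9],0],[0.7,[0.9,0,0],0],[0.7,[0.9,0,0],0],[0.7,[0,0,0],0],[0.7,[0,0,0],0]])

```text
time_s: 19.65
eef_pos: [313.6, 306.6, 110.3]
tcp_rot: [0.001, -0.0, 1.0, 0.0]
force: [0.8, 0.4, -0.9]
opening: 72.4
gripper_force: 0.0
```

```bash
python3 -c "
from plant import r
from h import *
st(r)
S=cam(r,'scene')
print(circ(S,403,306,5,33,'v'))
u,v=proj(S,(370,306,40)).astype(int)
f=S['frame'][v-50:v+50,u-65:u+65];f=cv2.resize(f,None,fx=6,fy=6,interpolation=0)
f=np.clip(f.astype(int)*2,0,255).astype(np.uint8)
cv2.imwrite('pics/h.png',f)"
```

```text
t19.65 p[313.6 306.6 110.3] F[ 0.8  0.4 -0.9] open72.4 g0.0 yawY90.03 tilt[0.0011 0.0003]
[404.75 307.    22.83]
```

View pics/h.png

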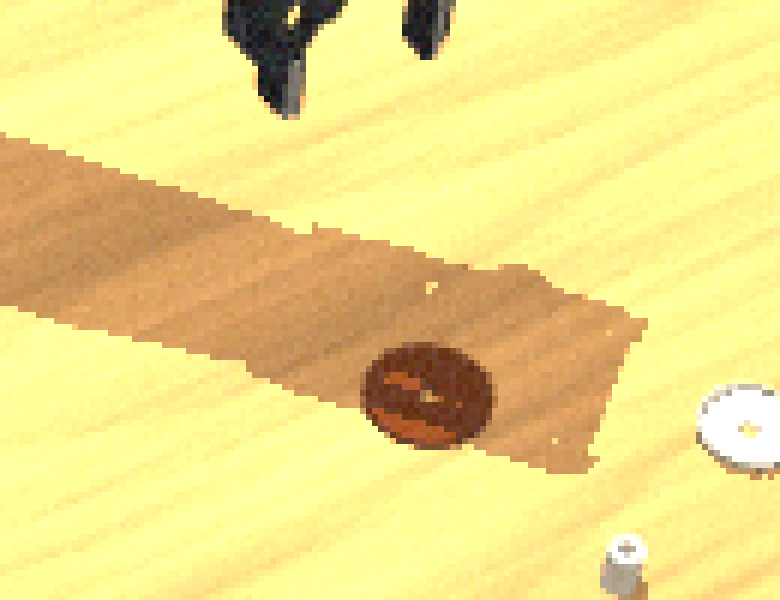

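```bash
python3 -c "
from plant import r
from h import *
st(r)
S=cam(r,'scene')
u,v=proj(S,(370,306,40)).astype(int)
for px in((290,118),(428,58)):
  a=np.array(px)/6-.5+[u-65,v-50]
  for z in (90,100,110,120,130,140,150): print(px,ray(S,*a,z).round(1))"
```

```text
t19.70 p[313.9 306.6 110.3] F[-0.6  0.2 -0.5] open72.7 g0.0 yawY89.99 tilt[0.0009 0.0003]
(290, 118) [278.7 299.3  90. ]
(290, 118) [287.1 292.7 100. ]
(290, 118) [295.5 286.1 110. ]
(290, 118) [303.9 279.5 120. ]
(290, 118) [312.4 272.9 130. ]
(290, 118) [320.8 266.3 140. ]
(290, 118) [329.2 259.7 150. ]
(428, 58) [277.7 382.6  90. ]
(428, 58) [286.1 375.2 100. ]
(428, 58) [294.5 367.7 110. ]
(428, 58) [303.  360.3 120. ]
(428, 58) [311.4 352.9 130. ]
(428, 58) [319.8 345.5 140. ]
(428, 58) [328.2 338.  150. ]
```

The contacts give a consistent geometry: the tips stand about 24.7 mm above the reported TCP plus a swing that depends on the opening, which is about 31 mm at a 66 mm opening. The disc moved by about (1, 2) mm. I'll retry at TCP z ≈ -29.5.

Call:
step_arm(increments=[[0.74,[-0.91,0.04,0.2],0],[0.74,[-0.91,0,0.4],0],[0.74,[0,0,0.8],0],[0.74,[0,0,0.7],0],[0.74,[0,0,0.4],0],[0.74,[0,0,0.16],0],[0.74,[0,0,0.08],0],[0.74,[0,0,0],0]])

```text
time_s: 20.75
eef_pos: [404.8, 308.8, -26.5]
tcp_rot: [0.0, -0.0, 1.0, 0.0]
force: [0.5, -0.0, 0.0]
opening: 74.2
gripper_force: 0.0
```

Call:
step_arm(increments=[[0.74,[0,0,0.02],0],[0.74,[0,0,0.02],0],[0.66,[0,0,0],0],[0.66,[0,0,0],0],[0.6,[0,0,0],0],[0.5,[0,0,0],0],[0.5,[0,0,0],0],[0.5,[0,0,0],0]])

```text
time_s: 21.75
eef_pos: [404.2, 308.6, -28.5]
tcp_rot: [-0.0, -0.0, 1.0, -0.0]
force: [-1.1, -0.1, 5.7]
opening: 64.5
gripper_force: 16.1
```

Call:
step_arm(increments=[[0.3,[0,0,0],0],[0.3,[0,0,0],0],[0.3,[0,0,0],0],[0.3,[0,0,0],0],[0.3,[0,0,0],0],[0.3,[0,0,0],0],[0.3,[0,0,0],0],[0.3,[0,0,0],0]], grip_force=30)

```text
time_s: 22.75
eef_pos: [404.2, 308.6, -28.2]
tcp_rot: [-0.0, -0.0, 1.0, -0.0]
force: [-3.6, -1.5, 6.9]
opening: 63.4
gripper_force: 30.9
```

The disc is gripped (31 N, stopped at 63.4 mm). I'll lift it and carry it over the stud.

Call:
step_arm(increments=[[0.3,[0,0,-0.1],0],[0.3,[0,0,-0.3],0],[0.3,[0,0,-0.6],0],[0.3,[0,0,-0.6],0],[0.3,[-0.354,-0.712,-0.1],0],[0.3,[-0.354,-0.712,0],0],[0.3,[-0.354,-0.712,0],0],[0.3,[-0.354,-0.712,0],0]])

```text
time_s: 23.75
eef_pos: [475.7, 165.1, 56.9]
tcp_rot: [0.001, -0.0, 1.0, 0.0]
force: [-0.8, 0.7, -0.8]
opening: 63.0
gripper_force: 33.0
```

Call:
step_arm(increments=[[0.3,[-0.354,-0.712,0],0],[0.3,[-0.354,-0.712,0],0],[0.3,[-0.354,-0.712,0],0],[0.3,[-0.354,-0.712,0],0],[0.3,[-0.354,-0.712,0],0],[0.3,[-0.354,-0.712,0],0],[0.3,[0,0,0],0],[0.3,[0,0,0],0]])

```text
time_s: 24.75
eef_pos: [580.8, -47.1, 56.2]
tcp_rot: [-0.0, 0.0, 1.0, 0.0]
force: [0.6, 0.2, -0.3]
opening: 63.1
gripper_force: 33.0
```

```bash
python3 -c "
from plant import r
from h import *
s=st(r,581,-47.4)
S=cam(r,'scene')
p=s['eef_pos']
for z in (81,83,85): print(circ(S,p[0],p[1],z+3,33,'v'))
u,v=proj(S,(581,-48,50)).astype(int)
f=S['frame'][v-40:v+40,u-50:u+50];f=cv2.resize(f,None,fx=7,fy=7,interpolation=2)
cv2.imwrite('pics/i.png',np.clip(f.astype(int)*2,0,255).astype(np.uint8))"
```

```text
t24.75 p[580.8 -47.1  56.2] F[ 0.6  0.2 -0.3] open63.1 g33.0 yawY90.00 tilt[-0.0002  0.0003]
tool shift units [-0.003 -0.005 -0.   ]
[570.85 -58.15   3.54]
[571.85 -58.65   3.59]
[573.1  -59.15   3.61]
```

View pics/i.png

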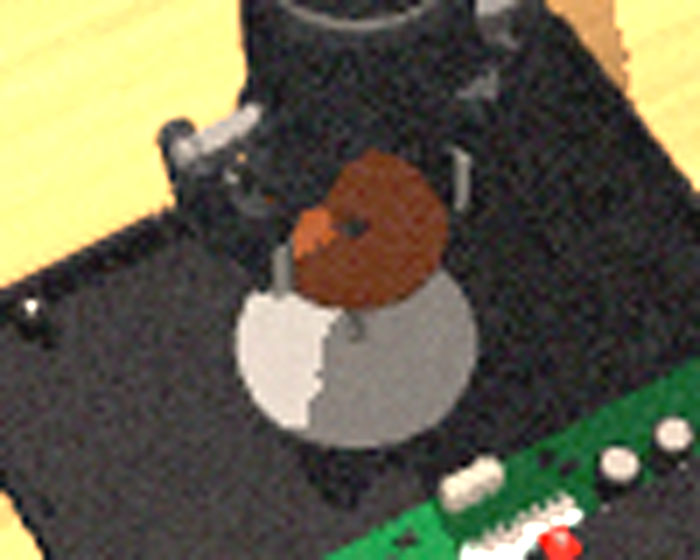

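```bash
python3 -c "
from plant import r
from h import *
S=cam(r,'scene')
u,v=proj(S,(581,-48,50)).astype(int)
for z in(85,87.5,90): print(ray(S,*(np.array([355,228])/7-.5+[u-50,v-40]),z).round(1))
for p in((581,-48,8),(581,-48,66),(581,-48,90)): print(((proj(S,p)-[u-50,v-40]+.5)*7).round())
f=cv2.cvtColor(cv2.imread('pics/i.png'),6); m=f[205:250,325:385]; g=m<np.percentile(m,6); print(np.argwhere(g).mean(0)[::-1]+[325,205])"
```

```text
[578.9 -48.   85. ]
[580.2 -48.8  87.5]
[581.6 -49.6  90. ]
[358. 342.]
[358. 261.]
[358. 225.]
[358.86986301 228.18493151]
```

The hole lines up with the stud axis in the picture (columns 358 and 358). I'll lower it and watch the force.

Call:
step_arm(increments=[[0.3,[0,0,0.3],0],[0.3,[0,0,0.1],0],[0.3,[0,0,0.05],0],[0.3,[0,0,0.05],0],[0.3,[0,0,0.05],0],[0.3,[0,0,0.05],0],[0.3,[0,0,0],0],[0.3,[0,0,0],0]])

```text
time_s: 25.85
eef_pos: [581.3, -47.5, 26.1]
tcp_rot: [0.0, -0.0, 1.0, -0.0]
force: [-0.4, 0.8, -0.7]
opening: 63.0
gripper_force: 33.0
```

```bash
python3 -c "
from plant import r
from h import *
st(r,581,-47.4);print(r.sense()['ft_torque'])"
```

```text
t25.85 p[581.3 -47.5  26.1] F[-0.4  0.8 -0.7] open63.0 g33.0 yawY90.01 tilt[ 0.0003 -0.    ]
tool shift units [ 0.006  0.002 -0.   ]
[-0.0039832  -0.00380957 -0.02781686]
```

It is threaded without contact. Continuing down.

Call:
step_arm(increments=[[0.3,[0,0,0.2],0],[0.3,[0,0,0.2],0],[0.3,[0,0,0.2],0],[0.3,[0,0,0.15],0],[0.3,[0,0,0.08],0],[0.3,[0,0,0.05],0],[0.3,[0,0,0],0],[0.3,[0,0,0],0]])

```text
time_s: 26.85
eef_pos: [581.5, -47.5, -17.7]
tcp_rot: [0.0, -0.0, 1.0, -0.0]
force: [-0.2, -0.5, 0.0]
opening: 62.9
gripper_force: 33.0
```

Call:
step_arm(increments=[[0.3,[0,0,0.02],0],[0.3,[0,0,0.02],0],[0.3,[0,0,0],0],[0.3,[0,0,0],0],[0.3,[0,0,0],0],[0.3,[0,0,0],0],[0.3,[0,0,0],0],[0.3,[0,0,0],0]])

```text
time_s: 27.85
eef_pos: [581.3, -47.5, -19.9]
tcp_rot: [0.0, -0.0, 1.0, -0.0]
force: [-0.8, 0.9, 1.9]
opening: 62.9
gripper_force: 33.2
```

Call:
step_arm(increments=[[0.3,[0,0,0.02],0],[0.3,[0,0,0],0],[0.6,[0,0,0],0],[0.7,[0,0,0],0],[0.74,[0,0,0],0],[0.74,[0,0,-0.1],0],[0.74,[0,0,-0.3],0],[0.74,[0,0,-0.6],0]])

```text
time_s: 28.85
eef_pos: [580.2, -47.3, 29.1]
tcp_rot: [-0.001, -0.0, 1.0, 0.0]
force: [-0.0, 0.7, -0.1]
opening: 74.5
gripper_force: 0.0
```

Call:
step_arm(increments=[[0.6,[0,0,-0.62],0],[0,[0.084,0.82,0],0],[0,[0.084,0.82,0],0],[0,[0.084,0.82,0],0],[0,[0.084,0.82,0],0],[0,[0.084,0.82,0],0],[0,[0.084,0.82,0],0],[0,[0.084,0.82,0],0]])

```text
time_s: 29.85
eef_pos: [552.0, 241.1, 61.5]
tcp_rot: [0.001, -0.0, 1.0, 0.0]
force: [-0.6, -0.1, 0.7]
opening: 42.6
gripper_force: 0.0
```

Call:
step_arm(increments=[[0,[0.084,0.82,0],0],[0,[0.088,0.82,0],0],[0,[0,0,0],0],[0,[0,0,0],0],[0,[0,0,0],0],[0,[0,0,0],0],[0,[0,0,0],0],[0,[0,0,0],0]])

```text
time_s: 30.85
eef_pos: [543.1, 321.2, 59.9]
tcp_rot: [-0.0, 0.0, 1.0, -0.0]
force: [-0.1, -0.2, 0.7]
opening: 42.5
gripper_force: 0.0
```

```bash
python3 -c "
from plant import r
from h import *
st(r,543.1,321.6)
for n in('top','scene'):
  c=cam(r,n); print(n,circ(c,582,-47,13,33,'v'),circ(c,545,321,26,9,'s'))"
```

```text
t30.85 p[543.1 321.2  59.9] F[-0.1 -0.2  0.7] open42.5 g0.0 yawY89.98 tilt[-0.0002 -0.0001]
tool shift units [ 0.001  0.008 -0.   ]
top [580.5  -46.5   12.97] [539.25 323.5    4.93]
scene [583.25 -50.25  15.95] [543.75 320.25  21.52]
```

Call:
step_arm(increments=[[0,[0,0.006,0.5],0],[0,[0,0,0.5],0],[0,[0,0,0.4],0],[0,[0,0,0.15],0],[0,[0,0,0.07],0],[-0.3,[0,0,0],0],[-0.6,[0,0,0],0],[-0.8,[0,0,0],0]])

```text
time_s: 31.95
eef_pos: [543.8, 322.2, -20.0]
tcp_rot: [0.001, -0.0, 1.0, 0.0]
force: [0.2, 0.1, 2.3]
opening: 16.8
gripper_force: 29.3
```

Call:
step_arm(increments=[[-0.9,[0,0,0],0],[-0.9,[0,0,0],0],[-0.9,[0,0,0],0],[-0.9,[0,0,0],0],[-0.9,[0,0,-0.1],0],[-0.9,[0,0,-0.3],0],[-0.9,[0,0,-0.8],0],[-0.9,[0,0,-0.8],0]])

```text
time_s: 32.95
eef_pos: [542.7, 321.6, 80.1]
tcp_rot: [-0.0, -0.0, 1.0, -0.0]
force: [-0.5, 0.0, 0.5]
opening: 16.9
gripper_force: 29.3
```

The bush is gripped. Carrying it to the stud.

Call:
step_arm(increments=[[-0.9,[-0.084,-0.82,0],0],[-0.9,[-0.084,-0.82,0],0],[-0.9,[-0.084,-0.82,0],0],[-0.9,[-0.084,-0.82,0],0],[-0.9,[-0.084,-0.82,0],0],[-0.9,[-0.084,-0.82,0],0],[-0.9,[-0.084,-0.82,0],0],[-0.9,[-0.084,-0.82,0],0]])

```text
time_s: 33.95
eef_pos: [576.8, -7.5, 79.7]
tcp_rot: [0.0, -0.0, 1.0, -0.0]
force: [-0.5, 0.3, -0.5]
opening: 16.8
gripper_force: 29.3
```

Call:
step_arm(increments=[[-0.9,[-0.088,-0.826,0],0],[-0.9,[0,0,0],0],[-0.9,[0,0,0.3],0],[-0.9,[0,0,0.1],0],[-0.9,[0,0,0],0],[-0.9,[0,0,0],0],[-0.9,[0,0,0],0],[-0.9,[0,0,0],0]])

```text
time_s: 34.95
eef_pos: [581.4, -47.4, 59.3]
tcp_rot: [0.0, -0.0, 1.0, -0.0]
force: [-0.2, -0.4, 0.2]
opening: 16.5
gripper_force: 29.4
```

```bash
python3 -c "
from plant import r
from h import *
s=st(r,581,-47.5)
S=cam(r,'scene')
u,v=proj(S,(581,-48,70)).astype(int)
f=S['frame'][v-30:v+30,u-40:u+40];f=cv2.resize(f,None,fx=8,fy=8,interpolation=2)
for z in (8,66,80): print(((proj(S,(581,-48,z))-[u-40,v-30]+.5)*8).round())
cv2.imwrite('pics/j.png',np.clip(f.astype(int)*2,0,255).astype(np.uint8))"
```

```text
t34.95 p[581.4 -47.4  59.3] F[-0.2 -0.4  0.2] open16.5 g29.4 yawY90.02 tilt[ 0.0006 -0.0001]
tool shift units [ 0.008 -0.002 -0.   ]
[329. 351.]
[329. 258.]
[329. 234.]
```

View pics/j.png

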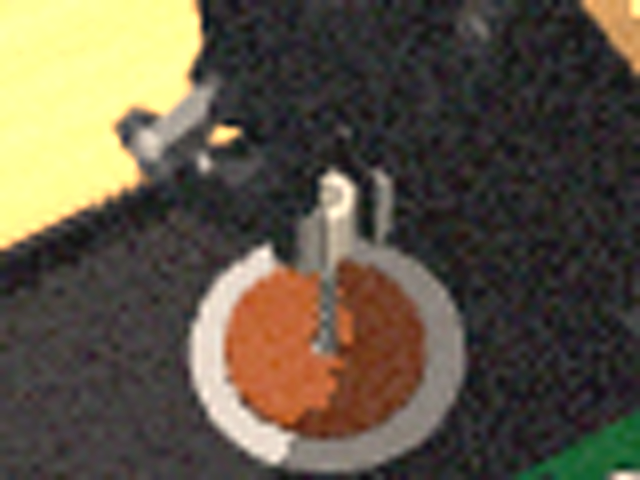

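```bash
python3 -c "
from plant import r
from h import *
S=cam(r,'scene')
u,v=proj(S,(581,-48,70)).astype(int)
f=S['frame'][v-30:v+30,u-40:u+40].astype(int);hsv=cv2.cvtColor(f.astype(np.uint8),40)
np.set_printoptions(linewidth=200)
print('V rows20-45');print(hsv[20:46,35:50,2]);print('R-B');print((f[...,2]-f[...,0])[32:46,36:48])"
```

```text
V rows20-45
[[ 24  27  23  18  26  29  30  18  15  24  26  17  20  28  30]
 [ 19  23  22  18  21  29  71  31  26  19  28  49  58  24  23]
 [ 31  25  23  32  23  94 125 132  74  14  18  24  81  64  29]
 [ 26  25  22  28  28  78  94 107 132  61  19  22  58  63  22]
 [ 26  30  25  23  29  93  98  91 133  66  14  28  70  67  23]
 [ 22  29  29  27  27  79  97 114 130  60  22  24  67  56  29]
 [ 27  20  27  29  65  77 133 131 109  44  17  15  65  55  22]
 [ 26  24  43  64  65  66 115  93  90  46  27  14  69  56  19]
 [ 21  25  52  65  67  58  99  92  83  41  26  23  70  54  20]
 [ 28  18  52  66  67  59  95  92  86  55  30  13  68  30  28]
 [ 24  30  45  63  66  58  93  85  86  70  68  41  57  36  19]
 [ 25  30  52  66  67  60  94  89  82  67  70  70  67  71  57]
 [ 22  22  52  64  64  52  88  76  58  67  68  69  73  68  69]
 [ 81  54  60  67  69  61  81  55  59  57  59  61  66  72  71]
 [ 98  98  87  73  83  71  61  55  58  58  54  57  50  59  70]
 [ 96  97  95  95  80  45  57  49  58  57  56  59  55  54  62]
 [ 94  95  96  96  89  57  45  82  60  61  60  57  58  59  59]
 [ 96  95  93  95
[... 401 characters left out ...]
1  55  54  60  56  55]
 [ 97  98  96  96  95  87  84  58  56  56  56  57  54  58  57]
 [ 96  98  96  95  97  96  99  96  59  60  57  60  61  57  61]]
R-B
[[ 1  6  9  7  6 14 33 18 14  7  9  9]
 [31  9  9  9  7 10 26 39 39 29 29 11]
 [64 52 34 53 10  6 29 41 38 40 44 36]
 [67 65 65 52  6  8 30 42 33 39 35 34]
 [67 65 69 54  8  6 53 41 36 35 46 36]
 [68 75 68 49  8  7 32 36 38 38 37 34]
 [74 70 68 50  4  9 54 39 38 45 45 44]
 [72 74 70 50  8  8 50 39 44 35 40 39]
 [68 70 68 55  5  8 51 63 40 43 38 40]
 [70 67 64 45  7  5 55 70 35 35 45 44]
 [70 72 54 15  9  7 45 67 46 37 42 39]
 [75 71 73 12  6  6 29 38 34 38 38 35]
 [66 67 73 50 38 37 37 41 43 39 39 38]
 [70 69 72 68 69 63 67 42 37 37 37 40]]
```

After allowing for the finger hiding the bush's left side, the bush axis and the stud agree to a fraction of a pixel. Lowering.

Call:
step_arm(increments=[[-0.9,[0,0,0.2],0],[-0.9,[0,0,0.06],0],[-0.9,[0,0,0.06],0],[-0.9,[0,0,0.06],0],[-0.9,[0,0,0.06],0],[-0.9,[0,0,0.06],0],[-0.9,[0,0,0.06],0],[-0.9,[0,0,0],0]])

```text
time_s: 36.05
eef_pos: [580.9, -47.4, 30.6]
tcp_rot: [-0.0, -0.0, 1.0, 0.0]
force: [-0.2, 0.2, -1.1]
opening: 16.6
gripper_force: 29.4
```

Call:
step_arm(increments=[[-0.9,[0,0,0.15],0],[-0.9,[0,0,0.15],0],[-0.9,[0,0,0.15],0],[-0.9,[0,0,0.14],0],[-0.9,[0,0,0.08],0],[-0.9,[0,0,0.04],0],[-0.9,[0,0,0],0],[-0.9,[0,0,0],0]])

```text
time_s: 37.05
eef_pos: [581.5, -47.5, -4.2]
tcp_rot: [0.0, -0.0, 1.0, -0.0]
force: [0.3, 0.1, -0.2]
opening: 17.1
gripper_force: 29.4
```

Call:
step_arm(increments=[[-0.9,[0,0,0.02],0],[-0.9,[0,0,0.02],0],[-0.9,[0,0,0],0],[-0.9,[0,0,0],0],[-0.9,[0,0,0],0],[-0.9,[0,0,0],0],[-0.9,[0,0,0],0],[-0.9,[0,0,0],0]])

```text
time_s: 38.05
eef_pos: [581.2, -47.5, -6.5]
tcp_rot: [0.0, -0.0, 1.0, -0.0]
force: [0.1, -0.5, -0.1]
opening: 17.2
gripper_force: 29.4
```

Call:
step_arm(increments=[[-0.9,[0,0,0.02],0],[-0.9,[0,0,0],0],[-0.6,[0,0,0],0],[-0.3,[0,0,0],0],[0.1,[0,0,0],0],[0.1,[0,0,0],0],[0.1,[0,0,-0.15],0],[0.1,[0,0,-0.4],0]])

```text
time_s: 39.05
eef_pos: [580.2, -47.3, 19.8]
tcp_rot: [-0.001, -0.0, 1.0, 0.0]
force: [-0.3, -0.2, -0.0]
opening: 47.1
gripper_force: 0.0
```

Call:
step_arm(increments=[[0.3,[0,0,-0.4],0],[0.6,[0,0,-0.4],0],[0.9,[0.41,-0.636,0],0],[0.9,[0.41,-0.636,0],0],[0.9,[0.41,-0.636,0],0],[0.9,[0.41,-0.636,0],0],[0.9,[0.41,-0.636,0],0],[0.9,[0.41,-0.636,0],0]])

```text
time_s: 40.05
eef_pos: [458.0, -239.6, 61.6]
tcp_rot: [0.001, -0.0, 1.0, -0.001]
force: [1.1, 0.1, -0.9]
opening: 81.2
gripper_force: 0.0
```

```bash
python3 -c "
from plant import r
from h import *
s=st(r,417.2,-301.8)
f=[]
for n,c in(('T',cam(r,'top')),('S',cam(r,'scene'))):
  f.append(rect(c,581,-48,26,45,4.4)); 
  print(n,circ(c,581,-48,39,9,'s',half=30,rng=6),circ(c,581,-48,13,33,'v',rng=6))
cv2.imwrite('pics/k.png',np.clip(np.hstack(f).astype(int)*1.6,0,255).astype(np.uint8))"
```

```text
t40.05 p[ 458.  -239.6   61.6] F[ 1.1  0.1 -0.9] open81.2 g0.0 yawY90.02 tilt[ 0.0017 -0.0012]
tool shift units [ 0.816 -1.245  0.   ]
T [581.75 -46.75  29.97] [580.5  -46.5   13.31]
S [582.   -49.5   25.72] [583.   -50.25  16.27]
```

View pics/k.png

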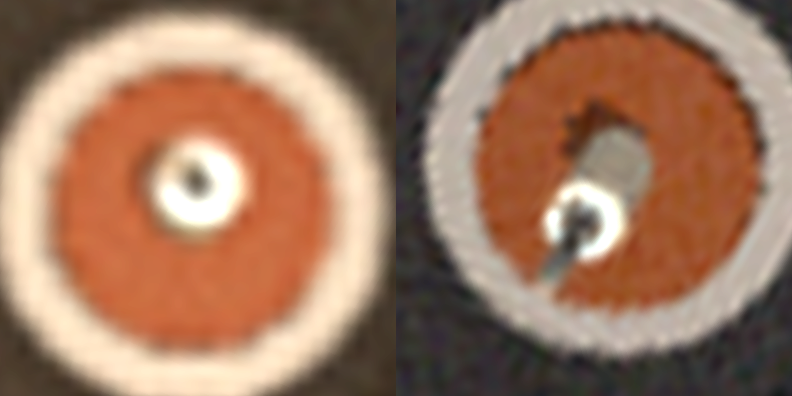

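The wide disc and the bush are flat and concentric on the stud. Now the coil, which needs a turn of about 21.5°.

Call:
step_arm(increments=[[0.95,[0.408,-0.64,0],0],[0.95,[0.408,-0.64,0],0],[0.95,[0,0,0.2],-1],[0.95,[0,0,0.2],-1],[0.95,[0,0,0],-1],[0.95,[0,0,0],-0.13],[0.95,[0,0,0],0],[0.95,[0,0,0],0]])

```text
time_s: 41.15
eef_pos: [417.7, -302.3, 40.4]
tcp_rot: [0.0, -0.186, 0.982, -0.0]
force: [-0.2, -0.3, 0.0]
opening: 83.3
gripper_force: 0.0
```

```bash
python3 -c "
from plant import r
from h import *
s=st(r,417.2,-302.3)
"
```

```text
t41.15 p[ 417.7 -302.3   40.4] F[-0.2 -0.3  0. ] open83.3 g0.0 yawY111.50 tilt[ 0.0005 -0.0004]
tool shift units [ 0.01   0.003 -0.   ]
```

Call:
step_arm(increments=[[0.95,[0,0,0.3],0],[0.95,[0,0,0.3],0],[0.95,[0,0,0.3],0],[0.95,[0,0,0.2],0],[0.95,[0,0,0.1],0],[0.95,[0,0,0.04],0],[0.7,[0,0,0],0],[0.5,[0,0,0],0]], grip_force=40)

```text
time_s: 42.15
eef_pos: [417.6, -302.1, -21.6]
tcp_rot: [0.0, -0.187, 0.982, 0.0]
force: [0.5, 2.2, 1.5]
opening: 64.3
gripper_force: 0.8
```

Call:
step_arm(increments=[[0.4,[0,0,0],0],[0.2,[0,0,0],0],[0,[0,0,0],0],[0,[0,0,0],0],[0,[0,0,0],0],[0,[0,0,0],0],[0,[0,0,0],0],[0,[0,0,0],0]], grip_force=40)

```text
time_s: 43.15
eef_pos: [417.4, -301.9, -21.2]
tcp_rot: [-0.0, -0.187, 0.982, 0.001]
force: [-2.3, 4.8, 6.7]
opening: 59.6
gripper_force: 41.7
```

Call:
step_arm(increments=[[0,[0,0,-0.1],0],[0,[0,0,-0.3],0],[0,[0,0,-0.6],0],[0,[0,0,-0.6],1],[0,[0,0,-0.15],1],[0,[0,0,0],1],[0,[0,0,0],0.13],[0,[0,0,0],0]])

```text
time_s: 44.15
eef_pos: [417.3, -302.2, 65.5]
tcp_rot: [-0.0, -0.001, 1.0, 0.0]
force: [0.5, 0.4, -3.4]
opening: 59.2
gripper_force: 44.4
```

```bash
cat > coil.py <<'E'
from plant import r
from h import *
import sys
s=st(r,float(sys.argv[1]),float(sys.argv[2])); p=s["eef_pos"]
for n in("top","scene"):
    c=cam(r,n);z=p[2]+22+22
    im=rect(c,p[0],p[1],z,60,4);hsv=cv2.cvtColor(im,40);m=((hsv[...,1]<70)&(hsv[...,2]>110)).astype(np.uint8)
    m[:, :80]=0;m[:,400:]=0;m[280:]=0
    k,l,t,ce=cv2.connectedComponentsWithStats(m)
    for i in range(1,k):
        if t[i,4]>500: print(n,"plug rel TCP",60-ce[i][1]/4,60-ce[i][0]/4,"area",t[i,4]/16,cv2.minAreaRect(np.argwhere(l==i)[:,::-1].astype(np.float32)))
    cv2.imwrite(f"pics/coil_{n}.png",im)
E
python3 coil.py 417.2 -302.3
```

```text
t44.15 p[ 417.3 -302.2   65.5] F[ 0.5  0.4 -3.4] open59.2 g44.4 yawY90.10 tilt[-0.0001  0.    ]
tool shift units [ 0.001 -0.002  0.   ]
top plug rel TCP 9.525459688826025 35.13401697312588 area 88.375 ((104.0, 204.0), (38.0, 48.0), 90.0)
scene plug rel TCP 34.63625776397515 -1.8979037267080727 area 161.0 ((247.46279907226562, 100.91741943359375), (78.04399871826172, 40.92583465576172), 2.321530342102051)
```

Call:
step_arm(increments=[[0,[-0.41,0.637,0],0],[0,[-0.41,0.637,0],0],[0,[-0.41,0.637,0],0],[0,[-0.41,0.637,0],0],[0,[-0.41,0.637,0],0],[0,[-0.41,0.637,0],0],[0,[-0.41,0.637,0],0],[0,[-0.41,0.637,0],0]])

```text
time_s: 45.25
eef_pos: [581.8, -46.3, 65.2]
tcp_rot: [-0.0, -0.001, 1.0, -0.0]
force: [0.7, -1.2, -4.5]
opening: 59.1
gripper_force: 44.5
```

Call:
step_arm(increments=[[0,[0,0,0],0],[0,[0,0,0],0],[0,[0,0,0.2],0],[0,[0,0,0],0],[0,[0,0,0],0],[0,[0,0,0],0],[0,[0,0,0],0],[0,[0,0,0],0]])

```text
time_s: 46.25
eef_pos: [581.5, -47.5, 55.6]
tcp_rot: [0.0, -0.0, 1.0, -0.0]
force: [-0.4, 1.0, -3.5]
opening: 59.7
gripper_force: 44.7
```

```bash
python3 coil.py 581.2 -47.6; python3 -c "
from plant import r
from h import *
S=cam(r,'scene');u,v=proj(S,(581,-48,70)).astype(int)
f=S['frame'][v-40:v+40,u-50:u+50];f=cv2.resize(f,None,fx=7,fy=7,interpolation=2)
for z in (39,66,96): cv2.circle(f,tuple(((proj(S,(581.9,-49.2,z))-[u-50,v-40]+.5)*7).astype(int)),3,(255,255,0),-1)
cv2.imwrite('pics/l.png',np.clip(f.astype(int)*2,0,255).astype(np.uint8))"
```

```text
t46.25 p[581.5 -47.5  55.6] F[-0.4  1.  -3.5] open59.7 g44.7 yawY90.01 tilt[ 0.0004 -0.0001]
tool shift units [ 0.006 -0.002 -0.   ]
scene plug rel TCP 36.621733149931224 -23.333218707015135 area 45.4375 ((333.10809326171875, 94.14865112304688), (50.335227966308594, 22.900785446166992), 35.53767776489258)
scene plug rel TCP 33.81001297577855 -2.2764922145328725 area 144.5 ((250.0, 104.0), (34.0, 80.0), 90.0)
```

View pics/l.png

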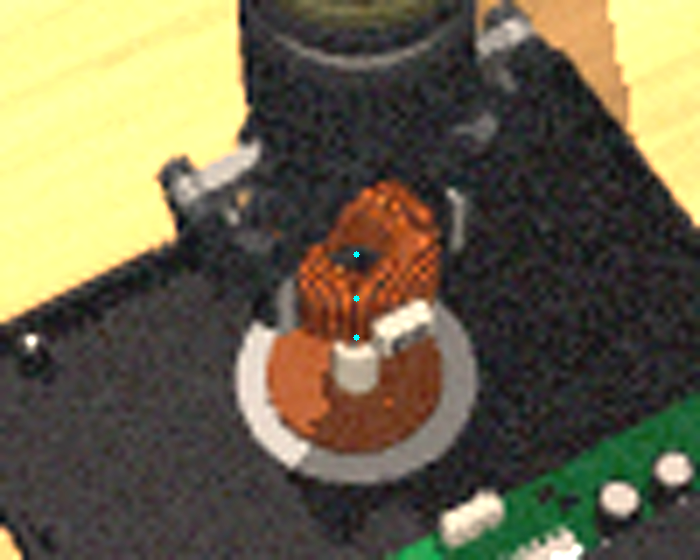

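The coil's bore is over the stud and bush, and its plug faces the board. Lowering with force checks.

Call:
step_arm(increments=[[0,[0,0,0.15],0],[0,[0,0,0.1],0],[0,[0,0,0.15],0],[0,[0,0,0.15],0],[0,[0,0,0.1],0],[0,[0,0,0.06],0],[0,[0,0,0],0],[0,[0,0,0],0]])

```text
time_s: 47.4
eef_pos: [581.6, -47.5, 20.2]
tcp_rot: [0.0, -0.0, 1.0, -0.0]
force: [0.2, -1.3, -4.1]
opening: 59.5
gripper_force: 44.8
```

Call:
step_arm(increments=[[0,[0,0,0.03],0],[0,[0,0,0.03],0],[0,[0,0,0.03],0],[0,[0,0,0.03],0],[0,[0,0,0.03],0],[0,[0,0,0],0],[0,[0,0,0],0],[0,[0,0,0],0]])

```text
time_s: 48.4
eef_pos: [581.5, -47.5, 12.5]
tcp_rot: [0.0, -0.0, 1.0, -0.0]
force: [-0.2, 0.5, -3.7]
opening: 59.3
gripper_force: 44.7
```

Call:
step_arm(increments=[[0,[0,0,0.08],0],[0,[0,0,0.08],0],[0,[0,0,0.08],0],[0,[0,0,0.08],0],[0,[0,0,0.06],0],[0,[0,0,0.02],0],[0,[0,0,0],0],[0,[0,0,0],0]])

```text
time_s: 49.4
eef_pos: [581.6, -47.5, -7.4]
tcp_rot: [0.0, -0.0, 1.0, -0.0]
force: [0.7, 0.3, -3.9]
opening: 59.3
gripper_force: 44.8
```

Call:
step_arm(increments=[[0,[0,0,0.016],0],[0,[0,0,0.008],0],[0,[0,0,0],0],[0,[0,0,0],0],[0,[0,0,0],0],[0,[0,0,0],0],[0,[0,0,0],0],[0,[0,0,0],0]])

```text
time_s: 50.4
eef_pos: [581.6, -47.5, -8.1]
tcp_rot: [0.0, -0.0, 1.0, -0.0]
force: [-3.6, 0.6, 6.2]
opening: 59.4
gripper_force: 45.5
```

The coil is seated. I'll release it and move to the narrow brown disc.

Call:
step_arm(increments=[[0.3,[0,0,0],0],[0.6,[0,0,0],0],[0.9,[0,0,0],0],[0.9,[0,0,0],0],[0.9,[0,0,-0.1],0],[0.9,[0,0,-0.3],0],[0.9,[0,0,-0.5],0],[0.8,[0,0,-0.48],0]], grip_force=30)

```text
time_s: 51.4
eef_pos: [581.8, -47.5, 62.2]
tcp_rot: [0.001, -0.0, 1.0, -0.0]
force: [0.7, 0.3, -0.5]
opening: 77.1
gripper_force: 0.0
```

Call:
step_arm(increments=[[0.6,[0.065,-0.784,0],0],[0.32,[0.065,-0.784,0],0],[0.32,[0.065,-0.784,0],0],[0.32,[0.065,-0.784,0],0],[0.32,[0.065,-0.784,0],0],[0.32,[0.065,-0.784,0],0],[0.32,[0.066,-0.788,0],0],[0.32,[0,0,0],0]])

```text
time_s: 52.4
eef_pos: [558.8, -324.9, 61.8]
tcp_rot: [0.001, 0.002, 1.0, -0.001]
force: [-0.2, 0.9, -0.3]
opening: 56.6
gripper_force: 0.0
```

```bash
python3 -c "
from plant import r
from h import *
s=st(r,558.4,-322.1)
for n in('top','scene'):
  c=cam(r,n); print(n,circ(c,558,-322,5,23,'v'),circ(c,581.5,-48,43,28,'p',rng=5),'bush',circ(c,581.5,-48,39,9,'s',half=30,rng=5))
  im=rect(c,581,-48,43,70,4);cv2.imwrite(f'pics/coilplaced_{n}.png',im)
  im=rect(c,581.2,-47.5,35,60,4);hsv=cv2.cvtColor(im,40);m=((hsv[...,1]<70)&(hsv[...,2]>110)).astype(np.uint8)
  k,l,t,ce=cv2.connectedComponentsWithStats(m)
  for i in range(1,k):
    if t[i,4]>300: print(n,'white',60-ce[i][1]/4,60-ce[i][0]/4,t[i,4]/16,cv2.minAreaRect(np.argwhere(l==i)[:,::-1].astype(np.float32)))
"
```

```text
t52.40 p[ 558.8 -324.9   61.8] F[-0.2  0.9 -0.3] open56.6 g0.0 yawY89.82 tilt[ 0.0019 -0.0016]
tool shift units [ 0.008  0.056 -0.   ]
top [ 550.25 -315.5    10.9 ] [580.75 -46.25   8.66] bush [581.5  -47.5   29.91]
top white -5.722816649301379 3.1199874435628203 2339.4375 ((231.8077850341797, 258.7095031738281), (351.719970703125, 351.42236328125), 36.52885437011719)
top white 0.19693806541405934 -0.7255857109719344 269.4375 ((243.0426788330078, 239.1126251220703), (73.8202896118164, 82.57792663574219), 38.290164947509766)
scene [ 559.75 -323.5    27.94] [581.75 -52.5   16.48] bush [581.5  -49.75  28.96]
scene white 15.392997740030616 -37.67512940147263 857.3125 ((376.55999755859375, 187.2989044189453), (334.9991760253906, 141.23121643066406), 88.9583740234375)
scene white 28.15919490919491 23.18943943943944 437.0625 ((149.84457397460938, 129.0850830078125), (64.84162139892578, 254.79104614257812), 27.228679656982422)
scene white 33.78549592391305 -2.889945652173914 184.0 ((252.1071319580078, 105.38975524902344), (39.734962463378906, 88.22261810302734), 89.16968536376953)
scene white 0.46422292545710064 -2.0193389592123765 177.75 ((246.10626220703125, 240.20736694335938), (69.20726013183594, 69.90940856933594), 31.263729095458984)
```

Call:
step_arm(increments=[[0.32,[0,0,0.5],0],[0.32,[0,0,0.5],0],[0.32,[0,0,0.4],0],[0.32,[0,0,0.18],0],[0.32,[0,0,0.08],0],[0.32,[0,0,0.04],0],[0.32,[0,0,0],0],[0.32,[0,0,0],0]])

```text
time_s: 53.5
eef_pos: [559.0, -322.4, -24.1]
tcp_rot: [0.0, -0.0, 1.0, -0.0]
force: [0.3, 1.1, -0.1]
opening: 56.3
gripper_force: 0.0
```

Call:
step_arm(increments=[[0.2,[0,0,0],0],[0.1,[0,0,0],0],[0,[0,0,0],0],[0,[0,0,0],0],[0,[0,0,0],0],[0,[0,0,0],0],[0,[0,0,0],0],[0,[0,0,0],0]])

```text
time_s: 54.5
eef_pos: [558.8, -322.3, -24.1]
tcp_rot: [0.0, -0.0, 1.0, -0.0]
force: [-1.2, 1.5, 5.2]
opening: 43.5
gripper_force: 28.0
```

Call:
step_arm(increments=[[-0.1,[0,0,0],0],[-0.1,[0,0,-0.1],0],[-0.1,[0,0,-0.4],0],[-0.1,[0,0,-0.6],0],[-0.1,[0,0,-0.6],0],[-0.1,[-0.065,0.784,0],0],[-0.1,[-0.065,0.784,0],0],[-0.1,[-0.065,0.784,0],0]])

```text
time_s: 55.5
eef_pos: [568.9, -203.6, 61.8]
tcp_rot: [0.001, 0.0, 1.0, -0.0]
force: [0.8, -0.5, 0.5]
opening: 43.0
gripper_force: 30.5
```

Call:
step_arm(increments=[[-0.1,[-0.065,0.784,0],0],[-0.1,[-0.065,0.784,0],0],[-0.1,[-0.065,0.784,0],0],[-0.1,[-0.066,0.788,0],0],[-0.1,[0,0,0],0],[-0.1,[0,0,0],0],[-0.1,[0,0,0.1],0],[-0.1,[0,0,0],0]])

```text
time_s: 56.5
eef_pos: [580.8, -48.3, 54.5]
tcp_rot: [-0.001, 0.001, 1.0, 0.0]
force: [-0.8, -0.2, -0.2]
opening: 43.3
gripper_force: 30.5
```

```bash
python3 -c "
from plant import r
from h import *
s=st(r,581.2,-47.5);z=s['eef_pos'][2]+24.9
S=cam(r,'scene')
print('stud top S plate (581,-48); disc at',circ(S,581,-48,z+5,23,'v',rng=5))
im=rect(S,581,-48.5,z+3,12,6);print(cv2.resize(cv2.cvtColor(im,6),(12,12),interpolation=3))
cv2.imwrite('pics/nd.png',rect(S,581,-48.5,z+5,50,6))
"
```

```text
t56.50 p[580.8 -48.3  54.5] F[-0.8 -0.2 -0.2] open43.3 g30.5 yawY89.93 tilt[-0.0013  0.0001]
tool shift units [-0.008  0.016 -0.   ]
stud top S plate (581,-48); disc at [580.75 -44.25   2.76]
[[39 39 41 35 32 34 36 37 36 40 40 40]
 [38 39 40 35 34 39 40 36 36 37 33 35]
 [37 36 36 36 37 39 37 34 38 34 30 35]
 [38 36 35 38 39 40 37 34 39 36 33 37]
 [40 36 34 35 39 52 51 38 36 37 35 36]
 [38 36 35 33 40 55 52 36 34 44 37 38]
 [36 37 36 33 37 42 38 28 45 63 47 53]
 [37 37 38 34 32 30 27 26 47 62 55 61]
 [40 39 38 35 30 28 27 28 40 57 62 58]
 [40 37 36 36 35 35 33 31 37 56 64 60]
 [39 41 41 38 37 40 37 35 41 59 63 50]
 [35 38 38 36 38 39 36 38 49 61 55 39]]
```

The hole sits on the stud axis. Lowering.

Call:
step_arm(increments=[[-0.1,[0,0,0.15],0],[-0.1,[0,0,0.08],0],[-0.1,[0,0,0.06],0],[-0.1,[0,0,0.06],0],[-0.1,[0,0,0.06],0],[-0.1,[0,0,0.06],0],[-0.1,[0,0,0],0],[-0.1,[0,0,0],0]])

```text
time_s: 57.55
eef_pos: [581.4, -47.5, 31.8]
tcp_rot: [0.0, -0.0, 1.0, -0.0]
force: [0.2, 0.4, -0.5]
opening: 43.0
gripper_force: 30.5
```

Call:
step_arm(increments=[[-0.1,[0,0,0.06],0],[-0.1,[0,0,0.06],0],[-0.1,[0,0,0.06],0],[-0.1,[0,0,0.04],0],[-0.1,[0,0,0.02],0],[-0.1,[0,0,0],0],[-0.1,[0,0,0],0],[-0.1,[0,0,0],0]])

```text
time_s: 58.55
eef_pos: [581.5, -47.5, 19.9]
tcp_rot: [0.0, -0.0, 1.0, -0.0]
force: [0.2, -0.3, -0.7]
opening: 43.1
gripper_force: 30.5
```

Call:
step_arm(increments=[[-0.1,[0,0,0.02],0],[-0.1,[0,0,0.01],0],[-0.1,[0,0,0],0],[-0.1,[0,0,0],0],[-0.1,[0,0,0],0],[-0.1,[0,0,0],0],[-0.1,[0,0,0],0],[-0.1,[0,0,0],0]])

```text
time_s: 59.55
eef_pos: [581.6, -47.5, 19.0]
tcp_rot: [0.0, -0.0, 1.0, -0.0]
force: [-2.2, -0.3, 4.2]
opening: 42.9
gripper_force: 31.3
```

Call:
step_arm(increments=[[0.1,[0,0,0],0],[0.3,[0,0,0],0],[0.4,[0,0,0],0],[0.5,[0,0,-0.1],0],[0.5,[0,0,-0.34],0],[0.5,[0,0,-0.4],0],[0.5,[0.131,0.802,0],0],[0.5,[0.131,0.802,0],0]])

```text
time_s: 60.55
eef_pos: [569.4, 33.2, 62.9]
tcp_rot: [0.002, 0.001, 1.0, -0.0]
force: [0.4, -0.6, 0.5]
opening: 64.4
gripper_force: 0.0
```

Call:
step_arm(increments=[[0.5,[0.131,0.802,0],0],[0.5,[0.131,0.802,0],0],[0.5,[0.131,0.802,0],0],[0.5,[0.131,0.802,0],0],[0.5,[0.131,0.802,0],0],[0.5,[0.131,0.802,0],0],[0.5,[0.131,0.802,0],0],[0.5,[0.131,0.802,0],0]])

```text
time_s: 61.55
eef_pos: [516.2, 355.3, 62.4]
tcp_rot: [0.001, -0.0, 1.0, 0.001]
force: [0.8, 0.7, -0.6]
opening: 64.0
gripper_force: 0.0
```

Call:
step_arm(increments=[[0.5,[0.131,0.802,0],0],[0.5,[0.128,0.802,0],0],[0.5,[0,0,0],0],[0.5,[0,0,0],0],[0.5,[0,0,0.3],0],[0.5,[0,0,0],0],[0.5,[0,0,0],0],[0.5,[0,0,0],0]])

```text
time_s: 62.55
eef_pos: [503.1, 433.6, 45.4]
tcp_rot: [0.0, 0.0, 1.0, 0.0]
force: [0.4, 0.5, 0.2]
opening: 64.4
gripper_force: 0.0
```

```bash
python3 -c "
from plant import r
from h import *
s=st(r,502.75,433.75)
for n in('top','scene'):
  c=cam(r,n); print(n,'narrow',circ(c,581.5,-48,48,23,'v',rng=6),circ(c,503,433,8,27,'s'))
"
```

```text
t62.55 p[503.1 433.6  45.4] F[0.4 0.5 0.2] open64.4 g0.0 yawY89.99 tilt[0.0002 0.0002]
tool shift units [ 0.006  0.004 -0.   ]
top narrow [586.75 -42.     6.97] [515.   424.25   7.43]
scene narrow [583.   -50.25  13.92] [502.   431.75  30.  ]
```

Call:
step_arm(increments=[[0.5,[0,0,0.5],0],[0.5,[0,0,0.5],0],[0.5,[0,0,0.25],0],[0.5,[0,0,0.1],0],[0.5,[0,0,0.05],0],[0.5,[0,0,0],0],[0.4,[0,0,0],0],[0.3,[0,0,0],0]])

```text
time_s: 63.65
eef_pos: [503.2, 434.2, -24.1]
tcp_rot: [0.001, -0.0, 1.0, 0.0]
force: [-0.6, 0.4, 0.7]
opening: 55.4
gripper_force: 0.3
```

Call:
step_arm(increments=[[0.2,[0,0,0],0],[0.1,[0,0,0],0],[0.1,[0,0,0],0],[0.1,[0,0,0],0],[0.1,[0,0,0],0],[0.1,[0,0,0],0],[0.1,[0,0,0],0],[0.1,[0,0,0],0]])

```text
time_s: 64.65
eef_pos: [503.3, 434.2, -23.5]
tcp_rot: [0.0, -0.0, 1.0, 0.0]
force: [-0.8, -1.2, 5.2]
opening: 51.2
gripper_force: 30.2
```

The dish is gripped. Carrying it to the stud.

Call:
step_arm(increments=[[0,[0,0,-0.1],0],[0,[0,0,-0.4],0],[0,[0,0,-0.6],0],[0,[0,0,-0.6],0],[0,[-0.131,-0.802,0],0],[0,[-0.131,-0.802,0],0],[0,[-0.131,-0.802,0],0],[0,[-0.131,-0.802,0],0]])

```text
time_s: 65.65
eef_pos: [529.5, 272.2, 61.6]
tcp_rot: [0.001, -0.0, 1.0, 0.0]
force: [0.2, 0.8, -0.0]
opening: 51.3
gripper_force: 31.4
```

Call:
step_arm(increments=[[0,[-0.131,-0.802,0],0],[0,[-0.131,-0.802,0],0],[0,[-0.131,-0.802,0],0],[0,[-0.131,-0.802,0],0],[0,[-0.131,-0.802,0],0],[0,[-0.131,-0.802,0],0],[0,[-0.131,-0.802,0],0],[0,[-0.128,-0.802,0],0]])

```text
time_s: 66.65
eef_pos: [581.9, -48.9, 61.6]
tcp_rot: [0.001, -0.0, 1.0, -0.0]
force: [0.5, 0.7, -0.7]
opening: 51.6
gripper_force: 31.4
```

Call:
step_arm(increments=[[0,[0,0,0],0],[0,[0,0,0],0],[0,[0,0,0.1],0],[0,[0,0,0],0],[0,[0,0,0],0],[0,[0,0,0],0],[0,[0,0,0],0],[0,[0,0,0],0]])

```text
time_s: 67.65
eef_pos: [581.4, -47.5, 55.3]
tcp_rot: [0.0, -0.0, 1.0, 0.0]
force: [-0.1, -0.3, -0.0]
opening: 51.5
gripper_force: 31.5
```

```bash
python3 -c "
from plant import r
from h import *
np.set_printoptions(linewidth=200)
s=st(r,581.2,-47.5);z=s['eef_pos'][2]+24.9
S=cam(r,'scene')
im=rect(S,581,-48.5,z+3,20,6);print(cv2.resize(cv2.cvtColor(im,6),(20,20),interpolation=3))
"
```

```text
t67.65 p[581.4 -47.5  55.3] F[-0.1 -0.3 -0. ] open51.5 g31.5 yawY90.01 tilt[0. 0.]
tool shift units [ 0.004 -0.001 -0.   ]
[[ 15  63  94 100  99  97  95  94  94  94  95  94  93  94  96  95  89  81  67  52]
 [ 49  96 100  97  97  96  96  96  95  95  95  95  95  96  96  96  96  95  88  71]
 [ 75  99  96  94  96  96  97  96  96  96  96  96  97  97  96  95  95  97  98  86]
 [ 86  95  96  95  95  96  96  95  96  97  97  96  95  96  97  97  96  94  94  90]
 [ 93  96  97  96  95  96  96  95  94  95  94  95  98  98 100  99  97  95  95  96]
 [ 95  98  98  96  95  95  96  95  93  94  95  98 100  98  98  98  96  95  98  99]
 [ 97  97  96  95  96  96  96  96  96  99  93  92  98  99  98  97  97  96  97  92]
 [ 98  96  95  97  98  98  97  99  96  88  71  73  88  98  99  97  95  93 106  94]
 [ 98  95  96  99  97  96  98  96  84  59  42  49  71  91  99 100  88 105 146 124]
 [ 97  96  97  98  97  95  98  93  67  34  25  29  49  83 123 136 113 133 161 128]
 [ 98  97  98  99  99  96  99  97  71  40  32  30  52 101 153 169 155 156 144  97]
 [100  99  99  99  99  97  98  99  85  63  54  57  77 131 165 165 165 151 119  70]
 [100 100 100  99 100  99  99 100  94  85  81  82 112 157 166 162 159 135  84  53]
 [102 101  99  99 101  99  98 100  99  97  95 100 137 168 161 160 161 117  46  32]
 [103 102 100 100 100  99  98  99  99 101  99  97 124 157 161 159 157  99  32  16]
 [103 103 101 100  99 100  99 100 100 101  98  92 127 165 165 141 105  49  24  16]
 [103 106 104 100  98 100  99  99 101 101  95 105 156 173 133  79  38  17  24  22]
 [ 93 102 106 103 100  99  99  99 103  95  80  87 114 118  65  22  18  25  25  22]
 [ 82  91 107 109 107 103 102  98  96  65  42  37  36  40  20  17  21  23  14  16]
 [ 93  96 108 109 108 107 106  87  67  34  19  22  18  21  21  21  21  17  12  18]]
```

Call:
step_arm(increments=[[0,[0,0,0.15],0],[0,[0,0,0.08],0],[0,[0,0,0.06],0],[0,[0,0,0.06],0],[0,[0,0,0.06],0],[0,[0,0,0.06],0],[0,[0,0,0],0],[0,[0,0,0],0]])

```text
time_s: 68.7
eef_pos: [581.5, -47.5, 31.8]
tcp_rot: [0.0, -0.0, 1.0, -0.0]
force: [-0.6, -1.2, -2.0]
opening: 51.4
gripper_force: 31.5
```

Call:
step_arm(increments=[[0,[0,0,0.06],0],[0,[0,0,0.06],0],[0,[0,0,0.02],0],[0,[0,0,0],0],[0,[0,0,0],0],[0,[0,0,0],0],[0,[0,0,0],0],[0,[0,0,0],0]])

```text
time_s: 69.7
eef_pos: [581.4, -47.5, 24.7]
tcp_rot: [-0.0, -0.0, 1.0, -0.0]
force: [0.5, -0.1, -0.8]
opening: 51.3
gripper_force: 31.5
```

Call:
step_arm(increments=[[0,[0,0,0.02],0],[0,[0,0,0.012],0],[0,[0,0,0],0],[0,[0,0,0],0],[0,[0,0,0],0],[0,[0,0,0],0],[0,[0,0,0],0],[0,[0,0,0],0]])

```text
time_s: 70.7
eef_pos: [581.5, -47.5, 24.5]
tcp_rot: [-0.0, -0.0, 1.0, 0.0]
force: [-3.5, 0.0, 7.7]
opening: 51.7
gripper_force: 32.3
```

Contact came at the expected height. I'll release, retreat and check.

Call:
step_arm(increments=[[0.15,[0,0,0],0],[0.3,[0,0,0],0],[0.5,[0,0,0],0],[0.5,[0,0,0],0],[0.5,[0,0,-0.1],0],[0.5,[0,0,-0.4],0],[0.5,[0,0,-0.8],0],[0.5,[0,0,-0.8],0]])

```text
time_s: 71.7
eef_pos: [581.6, -47.5, 130.7]
tcp_rot: [0.001, -0.0, 1.0, -0.0]
force: [0.2, 0.1, -0.1]
opening: 63.6
gripper_force: 0.0
```

Call:
step_arm(increments=[[0.5,[0.1,0.8,0],0],[0.5,[0.1,0.8,0],0],[0.5,[0.1,0.8,0],0],[0.5,[0.1,0.8,0],0],[0.5,[0.1,0.8,0],0],[0.5,[0.1,0.8,0],0],[0.5,[0,0,0],0],[0.5,[0,0,0],0]])

```text
time_s: 72.7
eef_pos: [551.7, 192.3, 129.2]
tcp_rot: [0.001, -0.0, 1.0, -0.0]
force: [1.3, -0.4, 0.2]
opening: 64.0
gripper_force: 0.0
```

```bash
python3 -c "
from plant import r
from h import *
np.set_printoptions(linewidth=220)
st(r)
for n in('top','scene'):
  c=cam(r,n)
  for z in (52,56,60,66): print(n,z,'dish',circ(c,581.5,-48,z,27,'s',rng=7))
  print('narrow',circ(c,581.5,-48,48,23,'v',rng=6),'blue/drill ok?')
  im=rect(c,581.5,-48.5,56,36,4);h=cv2.cvtColor(im,40)
  print(cv2.resize(h[...,1],(24,24),interpolation=3));print(cv2.resize(h[...,2],(24,24),interpolation=3))
"
```

```text
t72.70 p[551.7 192.3 129.2] F[ 1.3 -0.4  0.2] open64.0 g0.0 yawY90.03 tilt[ 0.0014 -0.0001]
top 52 dish [578.5  -45.75  19.88]
top 56 dish [577.75 -45.5   19.71]
top 60 dish [577.   -45.5   19.53]
top 66 dish [575.75 -45.25  19.22]
narrow [587.   -54.    -1.89] blue/drill ok?
[[107 112 102  98  93  87  88  77  47  30  22  27  32  34  43  67  99 106  92 101 100  92  95  94]
 [104 102  98  89  78  72  74  56  22  10  10  13  15  16  25  50  83  87  89 105 106  95  99  98]
 [ 96  81  71  67  65  65  69  48  16  11  12  12  11  11  19  44  66  68  73  90 108 107  99  95]
 [ 82  71  64  65  63  62  65  56  41  37  36  34  34  25  26  43  60  63  64  73  85 101  94  92]
 [ 69  64  64  66  65  59  54  48  42  38  35  34  37  36  37  45  53  58  60  63  68  80  93  99]
 [ 63  64  66  72  61  50  43  34  27  22  21  20  22  28  37  44  48  52  55  60  64  68  85  96]
 [ 59  61  71  77  60  46  36  26  18  16  16  16  18  22  28  36  45  49  52  60  60  64  70  79]
 [ 57  64  89  83  62  44  31  22  17  17  17  19  22  24  26  30  38  49  56  56  58  60  63  70]
 [ 61  82 114  89  58  39  29  
[... 8177 characters left out ...]
6  92]
 [ 33  30  31  27  74 132 129 169 186 177 174 173 175 173 171 167 167 143 114 134  99  99  73  44]
 [ 35  33  34  28  22  57  88  94 139 171 178 173 177 171 168 161 135 113 108  77  49  40  35  33]
 [ 33  33  31  31  32  39  79  95  94 110 145 128 149 145 130 128 101  76  43  32  31  28  33  31]
 [ 30  29  31  32  29  28  32  57  88  98 106 126 116 123 114 115  69  35  32  34  35  28  32  33]
 [ 30  28  30  32  31  33  31  28  39  50  38  81  67  75  66  43  27  29  35  36  35  29  30  31]
 [ 27  30  33  35  34  33  33  31  30  30  27  31  25  24  33  33  31  33  35  32  30  30  31  30]
 [ 25  32  35  34  32  32  31  29  29  29  30  31  28  31  33  33  33  32  33  31  31  35  34  31]]
```

```bash
python3 -c "
from plant import r
print(r.hand_in())"
```

```text
the job is handed in; nothing more can be done
None
```

The full stack is on the stud in the order asked: wide disc, bush, coil with its plug facing the board, narrow disc, clamp dish. Everything is released and the job was handed in at about 73 s. Each part after the wide disc stopped at its expected height, but the narrow disc's final seat was only felt by contact, not clearly seen, and no verdict was returned.

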